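# Pack away the camera bench's gauge set

### The arm

A 6-joint arm with a two-finger parallel gripper is mounted at the origin on the work surface. World frame = base frame: x ahead of the robot, y to its left, z up, the work surface at z = 0. Lengths are in m, angles in rad, forces in N, time in s.
With the tool pointing down it reaches from about 0.35 to 0.975 m from the base axis. Payload 4.9 kg.
Tool frame: the origin (TCP) lies at the very end of the fingers, on their centre line; the grasp point (between the pads) lies 19 mm behind it; x points along the fingers, z is the direction in which the jaws open and shut, and the axes are right-handed (so a half turn about x gives the same grasp; the last joint's range is limited). The gripper opens to 85 mm and grips with 20 to 120 N. Pads are 22 mm wide; open, the fingers measure 114 mm over their backs; the gripper's body (76 mm by 85 mm) begins 54 mm behind the grasp point. The pads swing forward as they close: fully open they stand 13 mm farther back than shut.
Start: joints at [-1.452, 0.053, 1.613, -0, 1.476, -0.119], TCP at [0.147, -0.607, 0.231] pointing down, gripper open.
Joint ranges: [-3.01, 3.01], [-1.01, 2.22], [0.06, 2.58], [-1.02, 4.17], [0.09, 2.62], [-3.14, 3.14]. Speed limits (rad/s): [2.57, 2.57, 3.14, 3.14, 3.14, 3.14].

### API

Orientations are given as a unit quaternion [w, x, y, z].
In Python, from plant import manip, vision, job gives the robot as it stands.
- The arm moves only by the tool servo_tool, never from a script. Its arguments are lists of equal length, an entry for each row: "twist": the turn, a rotation vector about the world's x, y, z in rad, a list of three; "xyz": the shift along the world's x, y, z in cm, a list of three; "fingers": the opening, from 0 (shut) to 1 (fully open). In form: {"twist": [[wx, wy, wz], ...], "xyz": [[x, y, z], ...], "fingers": [fingers, ...]}. A call has 1 to 8 rows; each row shifts and turns the commanded pose from where the row before left it; what a row does not reach is not made up. A row lasts 1/8 s, in which the tool goes at most 62.5 mm and 10.7 degrees, less where a joint would pass 70% of its speed; a pose out of reach is approached as far as the arm can. A call with a gripper value outside its range is refused whole. The fingers move at their own pace and stop on an object; the grip force is fixed at half the most. Time passes only in rows, so rows that do not move let the fingers close. It gives the time, the measured TCP pose, the force and the opening at its end, in the units of the state.
- manip.state(): the state, without advancing time (a new reading comes with each control period).
- vision.grab_frame(name): name is "scene" or "side" or "wrist"; returns the picture (480x640x3 uint8, red, green, blue); there is no depth.
- vision.get_calibration(name): a dict with "camera_matrix" (3x3 intrinsics, pixels), "origin" and "orientation" of the camera in the world; the wrist camera has in their place "mount" (4x4, takes a point from camera to tool coordinates, whose origin is the TCP and whose axes are the tool frame's). Camera axes: x right, y up, looking along -z (the intrinsics and any distortion apply to the point x, -y, -z); pixel columns grow to the right and rows downward; lengths in m; the calibration is good to about 2 mm. A picture is of the moment at which its call begins: read the wrist's pose just before it. get_calibration takes no time and is no camera call.
- job.job_done(): hands the job in, once; it reports no verdict.
Trained networks look in the newest picture that a camera, given by its name, has taken for a name from the list of things; names that differ only in an ending like _2 or _b are one class to them, and where a whole thing is asked for, a point or a joint stands for the part that bears it (a point fixed in the world has none). Each returns a list of dicts, best first, with "score" (0 to 1); they miss things now and then, are a little off and sometimes report something else, mostly with a low value. They report only what shows in the picture. A call takes as long as a camera call. They do not tell look-alikes from the thing itself.
- vision.spot_in(camera, label): "extent" ([centre column, centre row, width, height] in pixels, round what is visible of it).
The state is a dict: "time": time; "joint_pos": joint angles; "joint_vel": joint speeds; "joint_efforts": joint torques, N m; "tool_pos": TCP position; "tool_rot": TCP orientation; "contact_force": force on the tool from outside, world axes, zero at the start; "ft_torque": the same for the moment, N m; "gripper_width": opening from 0.0 (shut) to 1.0 (fully open).
Only numpy, scipy, OpenCV 4.12 (cv2) and the standard library are available. Lean on these libraries where they do the work, as an engineer would, in place of code of your own. Each camera call takes 0.05 s, during which the arm holds its last target.

### The job

Pack the gauge set into its stand: press the spring ejector of the nest all the way to push the steel master block out and set the block down in the pocket on top of the stand, and slide every flat blade gauge on the bench, blade first, into a slot of the stand until its handle meets the mouth of the slot. Only when everything is in, swing the stand's latch bar across behind the handles until it rests in its catch. Leave the camera, dish, lens and screwdriver alone.

Things in the scene. Friction and masses are not known exactly. Their poses are not given: they have to be found in the camera images.
- gauge0: flat blade gauge (sizes in mm), all alike: steel blade 30 wide, 3 thick, 60 long (last 8 is 22 wide); black handle 70 long, 16 wide, 20 tall; one flat underside. Origin: underside, centre line, at the shoulder where blade meets handle; x points to the blade's tip (handle x = 0 to -70), z up. 50 g, balances about 4 behind the origin. None if absent.
- gauge1: flat blade gauge (sizes in mm), all alike: steel blade 30 wide, 3 thick, 60 long (last 8 is 22 wide); black handle 70 long, 16 wide, 20 tall; one flat underside. Origin: underside, centre line, at the shoulder where blade meets handle; x points to the blade's tip (handle x = 0 to -70), z up. 50 g, balances about 4 behind the origin. None if absent.
- gauge2: flat blade gauge (sizes in mm), all alike: steel blade 30 wide, 3 thick, 60 long (last 8 is 22 wide); black handle 70 long, 16 wide, 20 tall; one flat underside. Origin: underside, centre line, at the shoulder where blade meets handle; x points to the blade's tip (handle x = 0 to -70), z up. 50 g, balances about 4 behind the origin. None if absent.
- gauge3: flat blade gauge (sizes in mm), all alike: steel blade 30 wide, 3 thick, 60 long (last 8 is 22 wide); black handle 70 long, 16 wide, 20 tall; one flat underside. Origin: underside, centre line, at the shoulder where blade meets handle; x points to the blade's tip (handle x = 0 to -70), z up. 50 g, balances about 4 behind the origin. None if absent.
- stand: (mm) fixed grey stand; origin: underside, middle of the slot mouths; x points into the slots, z up. x = -95 to 0: flat apron 14 high, 250 wide. x = 0 to 70: block 26.5 high with 4 level slots side by side, open to -x, floor level with the apron. Home, a gauge's shoulder meets the block face (x = 0) and its handle lies on the apron back to x = -70
- slot0 (a point): (mm) middle of the mouth of slot 0, on its floor, 14 above the bench, at stand y = -84; a dark strip on the block's top marks its line; slot 36 wide, 6.5 high, 64 deep; axes as the stand
- slot1 (a point): (mm) middle of the mouth of slot 1, on its floor, 14 above the bench, at stand y = -28; a dark strip on the block's top marks its line; slot 36 wide, 6.5 high, 64 deep; axes as the stand
- slot2 (a point): (mm) middle of the mouth of slot 2, on its floor, 14 above the bench, at stand y = 28; a dark strip on the block's top marks its line; slot 36 wide, 6.5 high, 64 deep; axes as the stand
- slot3 (a point): (mm) middle of the mouth of slot 3, on its floor, 14 above the bench, at stand y = 84; a dark strip on the block's top marks its line; slot 36 wide, 6.5 high, 64 deep; axes as the stand
- pocket (a point): (mm) centre of the floor of the pocket on the block's top, 26.5 above the bench, at stand x = 35, y = 0: inside 42 along stand x, 30 along y, walls 8 high, 5 thick; axes as the stand
- latch (a joint): (mm, rad) hinge of the latch, a level steel bar 8 wide, 10 high, 270 long, swinging level about an upright pin. 0 = closed, lying along stand -y behind the handles with its end in the catch; grows as the free end swings out to stand -x (1.57) and beyond (2.0). Stiff (0.1 N m), stays where left. The bar is 7 to 17 above the apron; closed, it is 10 clear of handles that are home
- latch_hinge (a point): (mm) on the hinge pin at mid height of the bar: stand x = -84, y = 140, z = 26; axes as the stand
- latch_tip (a point): (mm) centre of the bar's section, 265 from the hinge pin, near its free end; the catch, a small steel bracket 22 above the apron and open to stand -x, is at stand x = -84, y = -122
- nest: (mm) fixed dark steel ejector nest, plate 150 long, 50 wide, 6 thick (x = -95 to 55); origin: underside, middle of the exit mouth; x points out of the exit, z up. A roofed tunnel, 28 wide, 27 high inside, 40 wide and 38 high outside, from x = -40 to 0; in front of it (x = 0 to 55) the plate is bare
- nest_mouth (a point): (mm) middle of the exit mouth on the plate's top, 6 above the bench; axes as the nest
- ejector (a joint): (mm) ejector slide behind the held block: 0 = at rest, 0.040 m = pressed fully home towards nest +x, block wholly out on the plate. A spring (about 2 N at rest, 6 N fully home) brings it back.
- ejector_tab (a point): (mm) middle of the rear (pushed) face of the slide's upright black tab, 55 above the bench; the tab is 22 wide, 8 thick, its top 63 above the bench; push it along nest +x (axes as the nest)
- master: (mm) bare steel master block 36 x 24 x 24, held in the nest's tunnel at the start, front face flush with the exit; origin: centre of its underside, x along its 36 side, z up; 150 g
- camera: bystander: black camera body 110 wide, 95 high; origin at its underside
- dish: bystander: blue ceramic dish, 90 across, 55 high
- lens: bystander: dark lens barrel, 52 across, 35 high
- driver: bystander: screwdriver with red handle, lying flat
Mind the look-alikes: they are no part of the job. Leave any purple or yellow look-alike of the gauge3 alone.

How it is judged:
On the way, in this order (a step that is already met when the one before it is completed fails the run):
1. ejector pressed fully home and the master block pushed out of the nest (value of joint ejector above 0.034 m and x of master in the frame of nest above 0.012 m), for 0.05 s.
2. master block in the pocket and every gauge fully home in a slot, with the latch still open (x of gauge0 in the frame of stand between -0.008 and 0.008 m and y of gauge0 in the frame of stand between -0.1 and 0.1 m and z of gauge0 in the frame of stand between 0.01 and 0.02 m and angle between the x axis of each of gauge0, gauge1, gauge2, gauge3 and the x axis of stand, either way round below 0.15 rad and x of gauge1 in the frame of stand between -0.008 and 0.008 m and y of gauge1 in the frame of stand between -0.1 and 0.1 m and z of gauge1 in the frame of stand between 0.01 and 0.02 m and x of gauge2 in the frame of stand between -0.008 and 0.008 m and y of gauge2 in the frame of stand between -0.1 and 0.1 m and z of gauge2 in the frame of stand between 0.01 and 0.02 m and x of gauge3 in the frame of stand between -0.008 and 0.008 m and y of gauge3 in the frame of stand between -0.1 and 0.1 m and z of gauge3 in the frame of stand between 0.01 and 0.02 m and x of master in the frame of pocket between -0.008 and 0.008 m and y of master in the frame of pocket between -0.008 and 0.008 m and z of master in the frame of pocket between -0.004 and 0.004 m and angle between master's own z axis and vertical below 0.15 rad and value of joint latch above 0.4 rad), for 0.2 s.
3. latch closed in its catch (value of joint latch below 0.06 rad), for 0.2 s.
At the end, for the whole second after the job is handed in: Every gauge present lies in a slot of the stand, shoulder within 8 mm of the block face; the master block sits flat in its pocket, within 8 mm of its centre and on its floor; the latch is within 0.06 rad of closed; all at rest and released (x of gauge0 in the frame of stand between -0.008 and 0.008 m and y of gauge0 in the frame of stand between -0.1 and 0.1 m and z of gauge0 in the frame of stand between 0.01 and 0.02 m and angle between the x axis of each of gauge0, gauge1, gauge2, gauge3 and the x axis of stand, either way round below 0.15 rad and x of gauge1 in the frame of stand between -0.008 and 0.008 m and y of gauge1 in the frame of stand between -0.1 and 0.1 m and z of gauge1 in the frame of stand between 0.01 and 0.02 m and x of gauge2 in the frame of stand between -0.008 and 0.008 m and y of gauge2 in the frame of stand between -0.1 and 0.1 m and z of gauge2 in the frame of stand between 0.01 and 0.02 m and x of gauge3 in the frame of stand between -0.008 and 0.008 m and y of gauge3 in the frame of stand between -0.1 and 0.1 m and z of gauge3 in the frame of stand between 0.01 and 0.02 m and x of master in the frame of pocket between -0.008 and 0.008 m and y of master in the frame of pocket between -0.008 and 0.008 m and z of master in the frame of pocket between -0.004 and 0.004 m and angle between master's own z axis and vertical below 0.15 rad and value of joint latch below 0.06 rad and linear speed of master below 0.02 m/s); the robot touches nothing.
It fails at once if the camera was shoved or knocked aside (over 25 mm) (distance of camera from where it was at the start of the episode above 0.025 m).
It fails at once if the blue dish was shoved or knocked aside (over 25 mm) (distance of dish from where it was at the start of the episode above 0.025 m).
It fails at once if the lens barrel was shoved or knocked aside (over 25 mm) (distance of lens from where it was at the start of the episode above 0.025 m).
It fails at once if the screwdriver was shoved or knocked aside (over 25 mm) (distance of driver from where it was at the start of the episode above 0.025 m).
Of gauge0, gauge1, gauge2, gauge3 only 3 to 4 are there at a start; the rules pass over those that are not, and their reading is None.
At some moment in a run one of gauge0, gauge1, gauge2, gauge3 may be knocked a few centimetres aside while the robot is not near it.
It also fails if it takes over 208 s, if anything falls off the work surface, if the arm or the gripper's body presses on something with over 40 N, if the wrist force passes 120 N, or if a joint passes its speed limit or range.

## Working session

There is one attempt and no reset: what is moved stays moved. The work goes in short steps, Python scripts to look and compute and a tool call to move; the robot and the scene stay as the last step left them, time stands still between calls to the robot, and variables do not carry over. Pictures are saved under pics/ and viewed, and the job is handed in when it is done.

Besides the shell and the picture viewer there is one more tool, called after "Request:" as name(argument=value, ...) on one line, values as JSON. servo_tool: Moves the arm, as the interface text tells. Its arguments: {"type":"object","properties":{"twist":{"type":"array","items":{"type":"array","items":{"type":"number"}}},"xyz":{"type":"array","items":{"type":"array","items":{"type":"number"}}},"fingers":{"type":"array","items":{"type":"number"}}},"required":["twist","xyz","fingers"]}

```bash
ls; mkdir -p pics
python3 - <<'E'
from plant import manip, vision, job
import cv2
print(manip.state())
for n in ("scene","side","wrist"):
    im=vision.grab_frame(n); cv2.imwrite(f"pics/{n}0.png",im[:,:,::-1]); print(n,vision.get_calibration(n))
E
```

```text
pics
{'time': 0.0, 'joint_pos': array([-1.45198897e+00,  5.33604810e-02,  1.61429057e+00,  4.95433624e-06,
        1.47599059e+00, -1.18991929e-01]), 'joint_vel': array([-0.00028001, -0.00127792,  0.00080147,  0.00112265,  0.00096582,
        0.00154481]), 'joint_efforts': array([-2.49617529e-03, -3.93683124e+01, -3.70177853e+01, -1.15689622e-04,
        7.26496830e-03, -3.35349583e-06]), 'tool_pos': array([ 0.14716054, -0.60679126,  0.23006282]), 'tool_rot': array([ 0.55526836,  0.43767346,  0.5562903 , -0.43664641]), 'contact_force': array([-0.44873868,  0.15977337,  0.87779002]), 'ft_torque': array([ 0.01459425, -0.0292047 , -0.00652683]), 'gripper_width': 0.999902904644967}
scene {'camera_matrix': array([[471.68088877,   0.        , 311.6498457 ],
       [  0.        , 471.68088877, 237.50338081],
       [  0.        ,   0.        ,   1.        ]]), 'origin': array([ 1.25545211, -0.35948639,  0.73602366]), 'orientation': array([0.75604561, 0.33498934, 0.23271512, 0.51187973])}
side {'camera_matrix': array([[594.48151835,   0.        , 321.97789345],
       [  0.        , 594.48151835, 237.54106612],
       [  0.        ,   0.        ,   1.        ]]), 'origin': array([-0.08823825,  0.68229825,  0.77318771]), 'orientation': array([-0.30167129, -0.15673499,  0.4420639 ,  0.83006511])}
wrist {'camera_matrix': array([[413.94524959,   0.        , 322.56412593],
       [  0.        , 413.94524959, 240.76378477],
       [  0.        ,   0.        ,   1.        ]]), 'mount': array([[ 9.56082530e-04,  3.24722218e-01, -9.45808948e-01,
        -1.42279670e-01],
       [ 3.84006073e-04,  9.45809192e-01,  3.24722690e-01,
         8.30442282e-02],
       [ 9.99999469e-01, -6.73658071e-04,  7.79576341e-04,
        -5.92208610e-04],
       [ 0.00000000e+00,  0.00000000e+00,  0.00000000e+00,
         1.00000000e+00]])}
```

View pics/scene0.png

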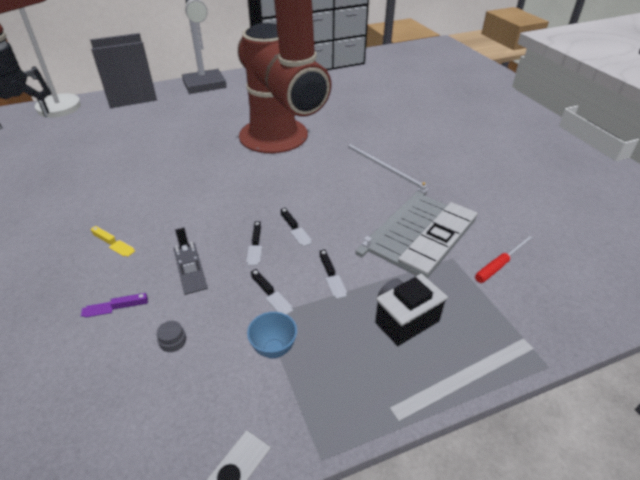

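View pics/side0.png

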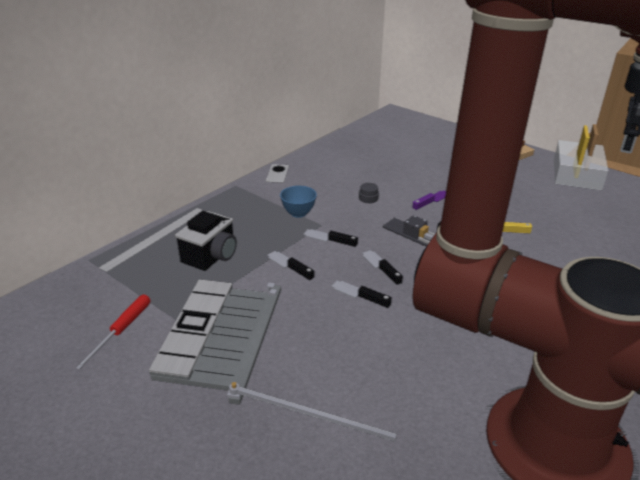

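View pics/wrist0.png

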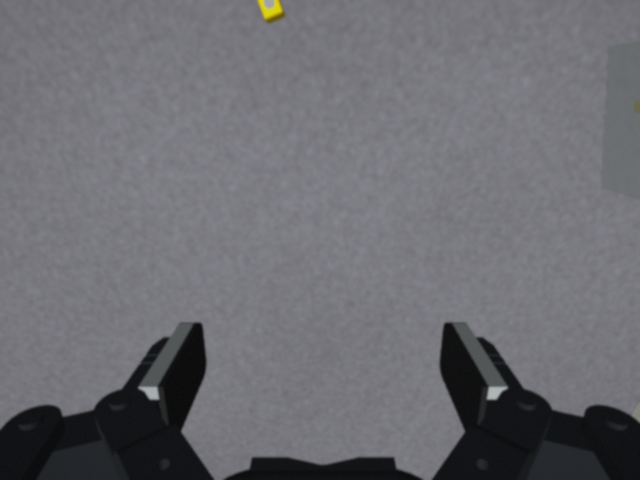

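```bash
cat > h.py <<'E'
import numpy as np, cv2
from scipy.spatial.transform import Rotation as R
from scipy.optimize import least_squares
from plant import manip, vision, job
def quat(q): return R.from_quat([q[1],q[2],q[3],q[0]])
def campose(name,state=None):
    c=vision.get_calibration(name); K=np.array(c["camera_matrix"])
    if name=="wrist":
        s=state or manip.state(); T=np.eye(4); T[:3,:3]=quat(s["tool_rot"]).as_matrix(); T[:3,3]=s["tool_pos"]
        M=T@np.array(c["mount"]); return K,M[:3,:3],M[:3,3]
    return K,quat(c["orientation"]).as_matrix(),np.array(c["origin"])
def proj(cp,P):
    K,Rm,t=cp; p=(np.atleast_2d(P)-t)@Rm; p=p*[1,-1,-1]; q=p@K.T; return q[:,:2]/q[:,2:]
def back(cp,uv,z):
    K,Rm,t=cp; uv=np.atleast_2d(uv).astype(float)
    d=np.c_[uv,np.ones(len(uv))]@np.linalg.inv(K).T*[1,-1,-1]; d=d@Rm.T
    z=np.broadcast_to(z,len(uv)); return t+d*((z-t[2])/d[:,2])[:,None]
def fitpose(obs,x0,zoff=0.0):
    # obs: list of (cp, local pts Nx3 (m), uv Nx2); pose x,y,yaw
    def f(p):
        r=[]
        for cp,L,uv in obs:
            c,s=np.cos(p[2]),np.sin(p[2]); L=np.asarray(L,float)
            W=np.c_[p[0]+c*L[:,0]-s*L[:,1],p[1]+s*L[:,0]+c*L[:,1],L[:,2]+zoff]
            r.append((proj(cp,W)-np.asarray(uv)).ravel())
        return np.concatenate(r)
    o=least_squares(f,x0,loss="soft_l1",f_scale=1.5); return o.x,f(o.x)
def loc(p,L,zoff=0):
    c,s=np.cos(p[2]),np.sin(p[2]); L=np.atleast_2d(np.asarray(L,float))
    return np.c_[p[0]+c*L[:,0]-s*L[:,1],p[1]+s*L[:,0]+c*L[:,1],L[:,2]+zoff]
def crop(src,box,scale,out):
    im=cv2.imread(src) if isinstance(src,str) else src[:,:,::-1]
    x0,y0,x1,y1=box; c=cv2.resize(im[y0:y1,x0:x1],None,fx=scale,fy=scale,interpolation=cv2.INTER_CUBIC)
    c=np.ascontiguousarray(c)
    for x in range((x0//10+1)*10,x1,10):
        l=12 if x%50==0 else 5; cv2.line(c,(int((x-x0+.5)*scale),0),(int((x-x0+.5)*scale),l),(0,255,255),1)
        if x%20==0: cv2.putText(c,str(x),(int((x-x0)*scale)-10,22),0,.35,(0,255,255),1)
    for y in range((y0//10+1)*10,y1,10):
        cv2.line(c,(0,int((y-y0+.5)*scale)),(6,int((y-y0+.5)*scale)),(0,255,255),1)
        cv2.putText(c,str(y),(8,int((y-y0+.5)*scale)+4),0,.35,(0,255,255),1)
    cv2.imwrite(out,c)
E
python3 - <<'E'
from h import *
crop("pics/scene0.png",(340,140,490,280),5,"pics/c1.png")
crop("pics/scene0.png",(160,195,360,325),4,"pics/c2.png")
crop("pics/side0.png",(145,270,405,440),3,"pics/c3.png")
crop("pics/side0.png",(260,180,460,320),4,"pics/c4.png")
E
```

```text
(no output)
```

View pics/c1.png

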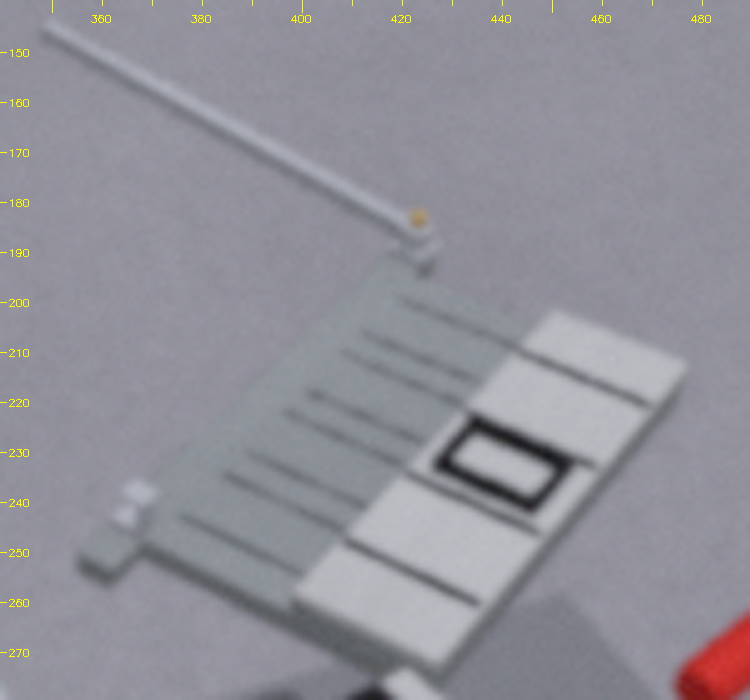

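View pics/c2.png

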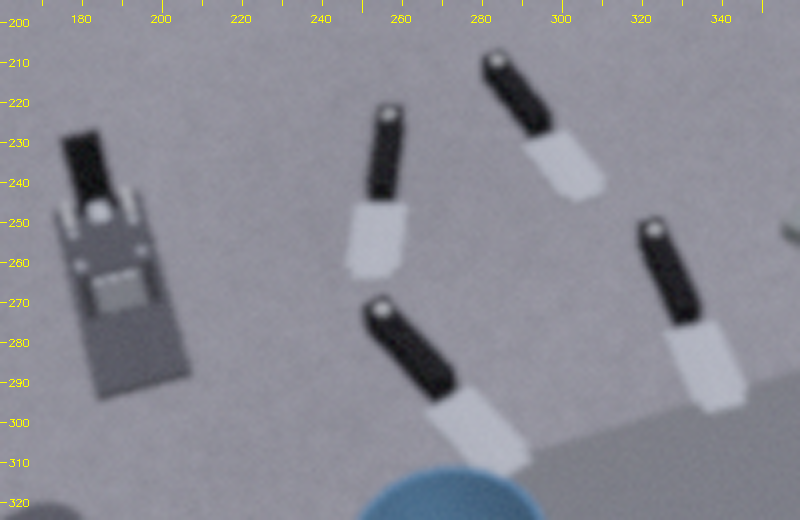

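View pics/c3.png

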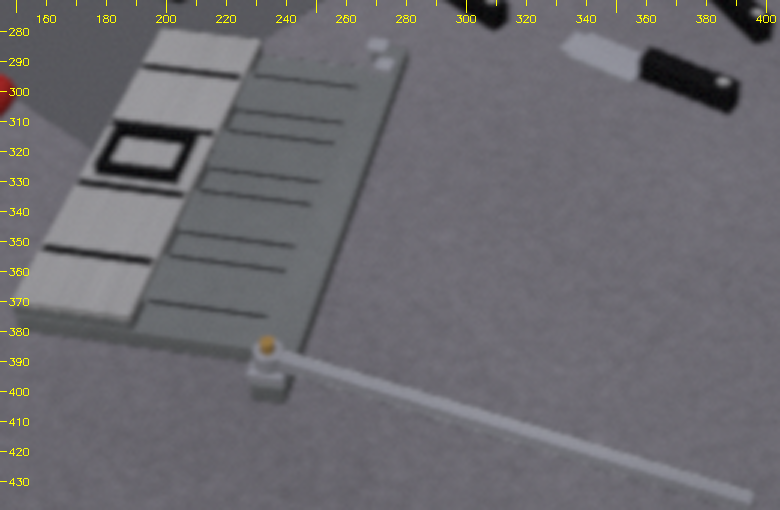

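View pics/c4.png

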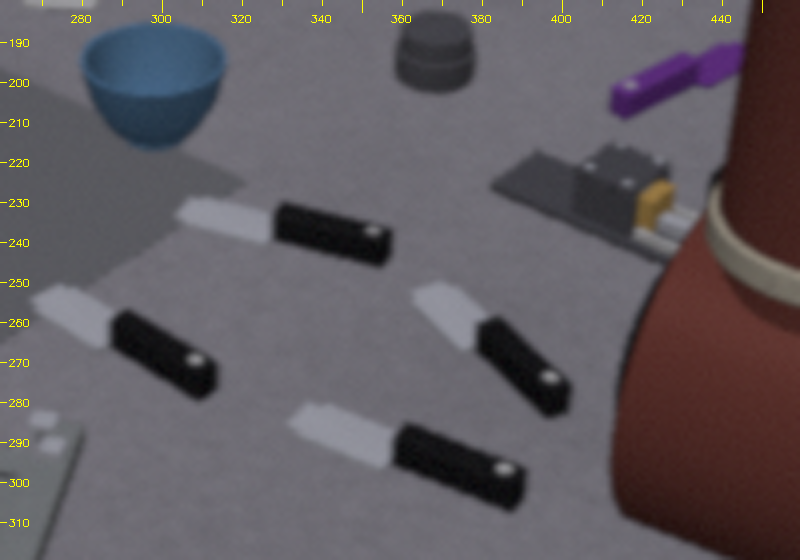

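```bash
cat > f1.py <<'E'
from h import *
S=campose("scene"); D=campose("side")
u=lambda a,s,o:(np.array(a,float)+.5)/s-.5+np.array(o)
L=np.array([[0,.125,.0265],[.07,.125,.0265],[0,-.125,.0265],[.07,-.125,.0265]])
us=u([[555,310],[688,362],[295,595],[437,668]],5,(340,140))
ud=u([[132,320],[14,315],[262,40],[163,28]],3,(145,270))
for obs in ([(S,L,us)],[(D,L,ud)],[(S,L,us),(D,L,ud)]):
    p,r=fitpose(obs,[.5,.2,0]); print("stand",p.round(4),r.round(1))
stand=p
G={'A':[[605,185],[575,203],[567,128],[523,143],[505,50],[483,66]],'B':[[395,277],[357,278],[407,205],[354,201],[404,106],[380,104]],
'C':[[531,462],[503,475],[468,386],[425,405],[392,296],[362,312]],'D':[[745,400],[712,411],[718,320],[665,333],[662,218],[640,225]]}
LG=np.array([[.06,.011,.003],[.06,-.011,.003],[0,.015,.003],[0,-.015,.003],[-.07,.008,.02],[-.07,-.008,.02]])
g={}
for k in G:
    p,r=fitpose([(S,LG,u(G[k],4,(160,195)))],[.6,-.1,0]); g[k]=p; print(k,p.round(4),r.round(1))
LN=np.array([[.055,.025,.006],[.055,-.025,.006]])
p,r=fitpose([(S,LN,u([[190,373],[98,398]],4,(160,195)))],[.6,-.1,0]); print("nest",p,r.round(1))
nest=p
# overlays
def poly(im,cp,W,col):
    q=proj(cp,W); 
    for a,b in zip(q,np.roll(q,-1,0)): cv2.line(im,tuple(int(v) for v in (a*4+2)),tuple(int(v) for v in (b*4+2)),col,1)
for name,cp in (("scene",S),("side",D)):
    im=cv2.resize(cv2.imread(f"pics/{name}0.png"),None,fx=4,fy=4,interpolation=cv2.INTER_CUBIC)
    for k in g:
        poly(im,cp,loc(g[k],[[.06,.011,.003],[.06,-.011,.003],[.052,-.015,.003],[0,-.015,.003],[0,.015,.003],[.052,.015,.003]]),(0,0,255))
        for z in (0,.02): poly(im,cp,loc(g[k],[[0,.008,z],[0,-.008,z],[-.07,-.008,z],[-.07,.008,z]]),(0,255,0))
    for z in (.0265,):
        poly(im,cp,loc(stand,[[0,.125,z],[0,-.125,z],[.07,-.125,z],[.07,.125,z]]),(0,0,255))
    poly(im,cp,loc(stand,[[0,.125,.014],[0,-.125,.014],[-.095,-.125,.014],[-.095,.125,.014]]),(0,255,0))
    poly(im,cp,loc(stand,[[.056,.015,.0345],[.056,-.015,.0345],[.014,-.015,.0345],[.014,.015,.0345]]),(0,255,0))
    poly(im,cp,loc(nest,[[.055,.025,.006],[.055,-.025,.006],[-.095,-.025,.006],[-.095,.025,.006]]),(0,0,255))
    poly(im,cp,loc(nest,[[0,.02,.038],[0,-.02,.038],[-.04,-.02,.038],[-.04,.02,.038]]),(0,255,0))
    if name=="scene": cv2.imwrite("pics/o1.png",im[780:1300,640:1440]); cv2.imwrite("pics/o2.png",im[600:1120,1350:1950])
    else: cv2.imwrite("pics/o3.png",im[720:1320,1040:1840]); cv2.imwrite("pics/o4.png",cv2.resize(im[1060:1780,560:1660],None,fx=.7,fy=.7))
for a in ([u([45,28],5,(340,140))],): print("tip scene",back(S,a,.03))
print("tip side",back(D,[u([752,497],3,(145,270))],.03))
print("hinge",loc(stand,[-.084,.14,.026]), "pocket",loc(stand,[.035,0,.0265]))
E
python3 f1.py
```

```text
stand [0.5857 0.1809 0.5293] [-0.4  0.2  0.1  0.7 -0.4 -0.2  0.6 -0.4]
stand [0.5823 0.1823 0.5309] [ 0.4  0.1 -0.2 -3.5  0.1  0.9 -0.4  1.3]
stand [0.5839 0.1816 0.5303] [-0.6 -0.3 -0.1  0.2 -0.5 -0.8  0.5 -1.1  0.1 -0.6 -0.4 -4.2 -0.2  0.5
 -0.6  0.8]
A [ 0.4493 -0.0883  0.1141] [ 0.9  1.4 -0.1  0.   0.1  0.3 -0.2  0.5 -0.1 -0.8 -0.5 -2.9]
B [ 0.4696 -0.194  -0.3713] [-0.2  0.3 -0.7  0.1  0.7 -0.3  0.8  0.8  0.1 -0.8 -0.7 -0.3]
C [ 0.6241 -0.2044  0.2778] [ 1.1 -0.4 -0.9  1.7  1.5 -0.2  0.1  1.8 -1.3 -1.1 -0.3 -1.7]
D [ 0.6241 -0.0692 -0.0724] [ 1.3  0.8 -0.5  0.5 -0.1  0.1 -0.1 -0.   0.4 -0.8 -0.9 -1. ]
nest [ 0.50386131 -0.34762626 -0.01720273] [ 0.6 -0.2 -0.6  0.1]
tip scene [[0.19143978 0.16827896 0.03      ]]
tip side [[0.1890769  0.16945948 0.03      ]]
hinge [[0.44065598 0.25987616 0.026     ]] pocket [[0.61412098 0.19928827 0.0265    ]]
```

View pics/o1.png

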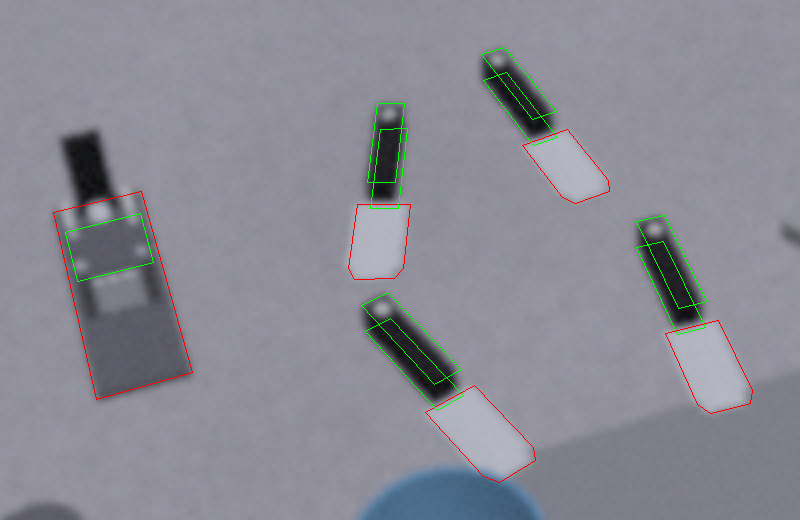

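View pics/o2.png

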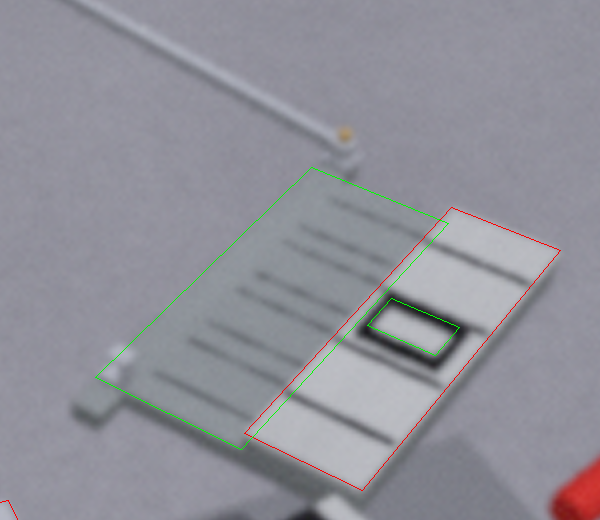

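View pics/o3.png

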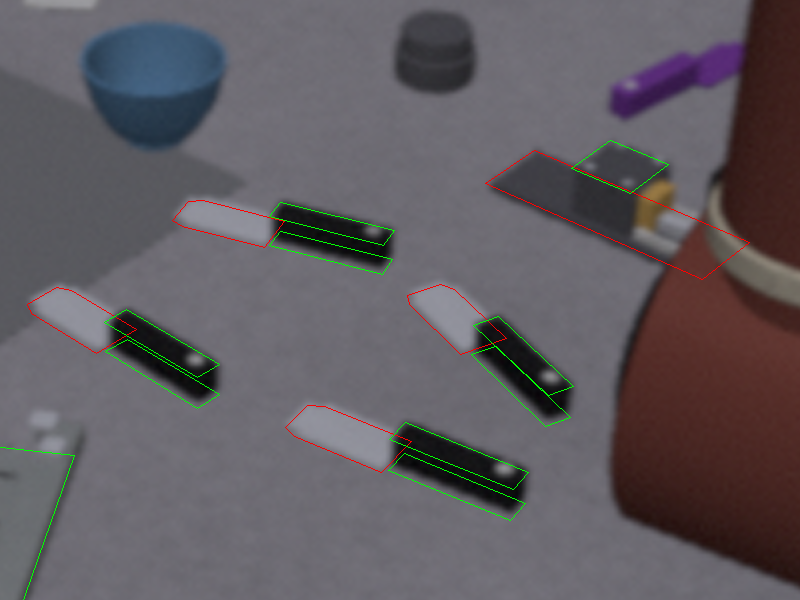

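View pics/o4.png

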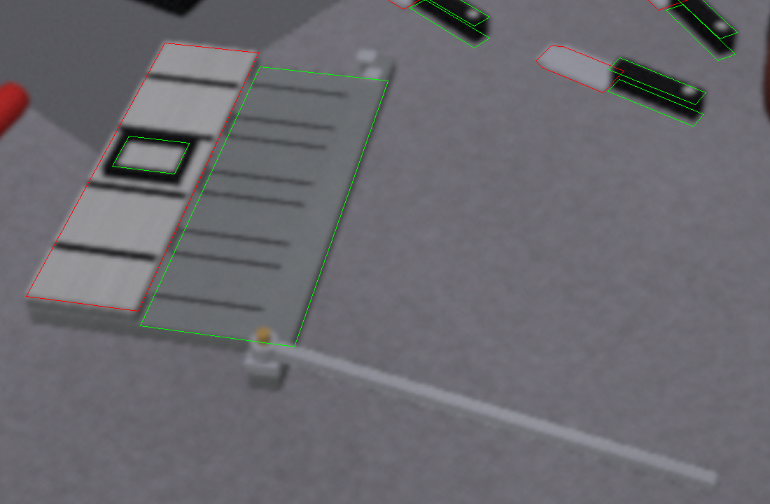

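Run:
```python
from h import *
s=manip.state(); M=quat(s["tool_rot"]).as_matrix(); print(M.round(3)); print(np.arctan2(M[1,2],M[0,2]))
nest=(0.50386131,-0.34762626,-0.01720273)
S=campose("scene");D=campose("side")
im=cv2.imread("pics/scene0.png")
u=lambda a,s,o:(np.array(a,float)+.5)/s-.5+np.array(o)
# tab top rear edge corners in scene crop c2
q=u([[62,137],[98,131]],4,(160,195)); W=back(S,q,.063); print(W)
c,sn=np.cos(nest[2]),np.sin(nest[2])
for w in W: d=w[:2]-nest[:2]; print("nest coords",c*d[0]+sn*d[1],-sn*d[0]+c*d[1])
print("tab face if -85:",loc(nest,[-.085,0,.055]))
```

```text
[[-0.     0.972  0.236]
 [ 0.002  0.236 -0.972]
 [-1.     0.    -0.002]]
-1.3330225289190631
[[ 0.41546096 -0.35562914  0.063     ]
 [ 0.41785301 -0.33638154  0.063     ]]
nest coords -0.08824960237821766 -0.009522344502533657
nest coords -0.0861890021141972 0.009763550730394801
tab face if -85: [[ 0.41887389 -0.3461641   0.055     ]]
```

Request:
servo_tool(twist=[[0,0,-0.0425],[0,0,-0.0425],[0,0,-0.0425],[0,0,-0.0425],[0,0,-0.0425],[0,0,-0.0425],[0,0,0],[0,0,0]], xyz=[[3.8,4.35,0],[3.8,4.35,0],[3.8,4.35,0],[3.8,4.35,0],[3.8,4.35,0],[3.8,4.35,0],[0,0,-4],[0,0,-4]], fingers=[0,0,0,0,0,0,0,0])

```text
time: 1.15
tool_pos: [0.3761, -0.3458, 0.1508]
tool_rot: [-0.497, -0.504, -0.496, 0.504]
contact_force: [0.2, -0.5, -1.5]
gripper_width: 0.0
```

```bash
cat >> h.py <<'E'
def drawpoly(im,cp,W,col,sc=1):
    q=proj(cp,W)*sc
    cv2.polylines(im,[np.round(q).astype(int).reshape(-1,1,2)],True,col,1)
nest=(0.50386131,-0.34762626,-0.01720273)
stand=(0.5843,0.1815,0.530)
E
python3 - <<'E'
from h import *
s=manip.state(); im=vision.grab_frame("wrist")[:,:,::-1].copy(); cp=campose("wrist",s)
cv2.imwrite("pics/w1raw.png",im)
drawpoly(im,cp,loc(nest,[[.055,.025,.006],[.055,-.025,.006],[-.095,-.025,.006],[-.095,.025,.006]]),(0,0,255))
drawpoly(im,cp,loc(nest,[[0,.02,.038],[0,-.02,.038],[-.04,-.02,.038],[-.04,.02,.038]]),(0,255,0))
drawpoly(im,cp,loc(nest,[[-.087,.011,.063],[-.087,-.011,.063],[-.079,-.011,.063],[-.079,.011,.063]]),(255,255,0))
cv2.imwrite("pics/w1.png",im)
E
```

```text
(no output)
```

View pics/w1.png

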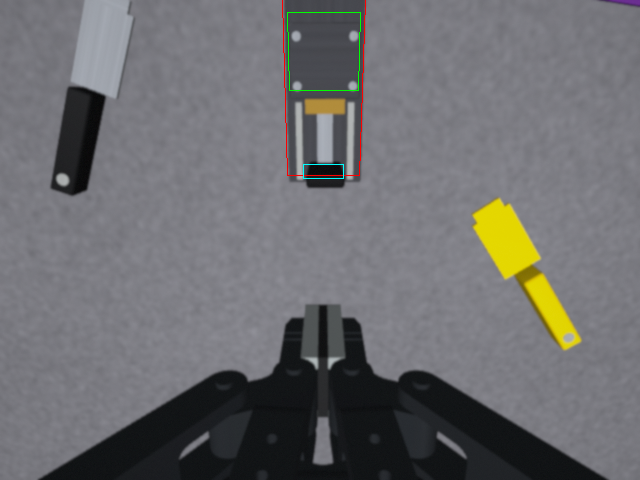

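Request:
servo_tool(twist=[[0,0,0],[0,0,0],[0,0,0],[0,0,0],[0,0,0]], xyz=[[0,0,-5.3],[0,0,-5.3],[1.5,0,0],[1.5,0,0],[0,0,0]], fingers=[0,0,0,0,0])

```text
time: 1.82
tool_pos: [0.4074, -0.3479, 0.0482]
tool_rot: [-0.497, -0.504, -0.495, 0.504]
contact_force: [-2.9, -0.5, 0.5]
gripper_width: 0.0
```

Request:
servo_tool(twist=[[0,0,0],[0,0,0],[0,0,0],[0,0,0],[0,0,0]], xyz=[[1,0,0],[1,0,0],[1,0,0],[0.7,0,0],[0,0,0]], fingers=[0,0,0,0,0])

```text
time: 2.45
tool_pos: [0.4411, -0.3478, 0.0472]
tool_rot: [-0.495, -0.502, -0.497, 0.506]
contact_force: [-13.5, -1.6, 9.0]
gripper_width: 0.002
```

Run:
```python
from h import *
s=manip.state(); im=vision.grab_frame("scene"); crop(im,(140,190,300,320),5,"pics/p1.png"); print(s["contact_force"],s["tool_pos"])
```

```text
[-13.46808995  -1.60235843   8.95707054] [ 0.44107799 -0.34778997  0.04720119]
```

View pics/p1.png

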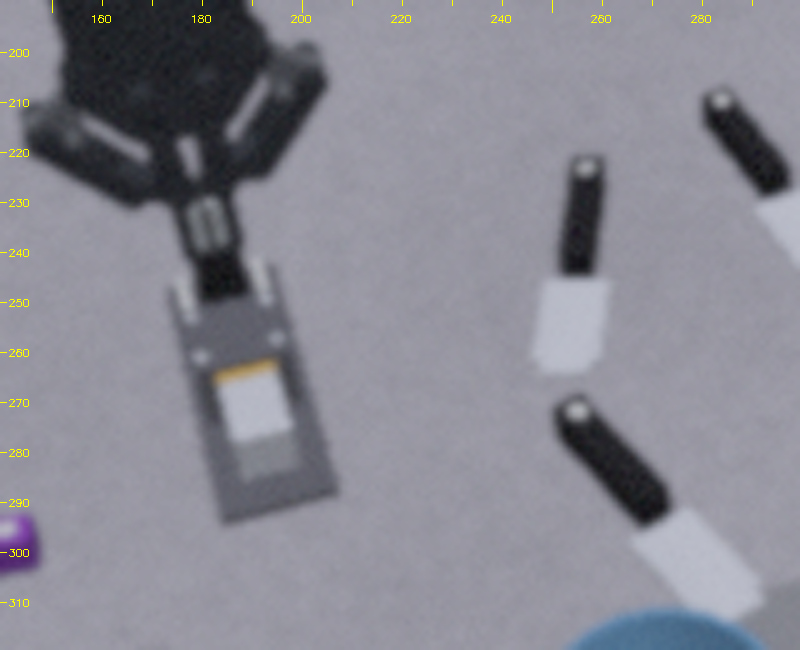

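Request:
servo_tool(twist=[[0,0,0],[0,0,0]], xyz=[[0.3,0,0],[0,0,0]], fingers=[0,0])

```text
time: 2.75
tool_pos: [0.4412, -0.3478, 0.0472]
tool_rot: [-0.493, -0.501, -0.499, 0.507]
contact_force: [-23.3, -0.2, 15.2]
gripper_width: -0.002
```

Request:
servo_tool(twist=[[0,0,0],[0,0,0],[0,0,0],[0,0,0],[0,0,0],[0,0,0],[0,0,0],[0,0,0]], xyz=[[-2,0,0],[-2.5,0,0],[-2.5,0,0],[0,0,5],[0,0,6],[4.5,0,2],[5,0,0],[0,0,0]], fingers=[0,0,0,0.5,0.5,0.5,0.5,0.5])

```text
time: 3.75
tool_pos: [0.4738, -0.3464, 0.1769]
tool_rot: [0.498, 0.504, 0.495, -0.503]
contact_force: [0.0, -0.2, -0.6]
gripper_width: 0.501
```

Run:
```python
from h import *
s=manip.state(); im=vision.grab_frame("wrist")[:,:,::-1].copy(); cp=campose("wrist",s)
print(s["tool_pos"],s["time"])
drawpoly(im,cp,loc(nest,[[.055,.025,.006],[.055,-.025,.006],[-.095,-.025,.006],[-.095,.025,.006]]),(0,0,255))
drawpoly(im,cp,loc(nest,[[0.004,.012,.03],[0.04,.012,.03],[.04,-.012,.03],[.004,-.012,.03]]),(0,255,0))
cv2.imwrite("pics/w2.png",im)
```

```text
[ 0.47378211 -0.34641345  0.17691711] 3.75
```

View pics/w2.png

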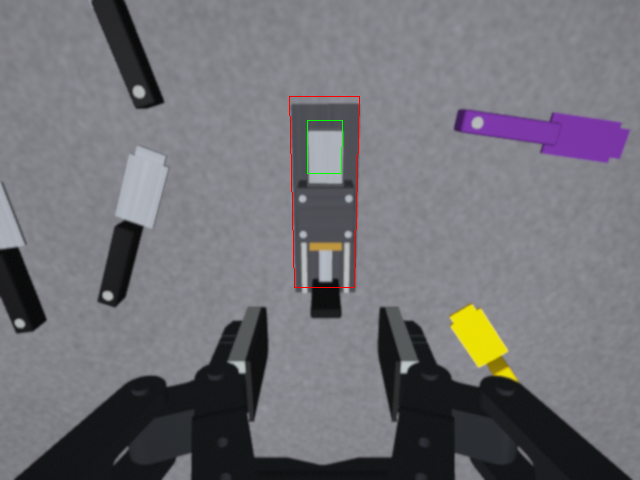

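Run:
```python
from h import *
cp=campose("wrist"); im=vision.grab_frame("scene"); crop(im,(140,200,300,320),5,"pics/p2.png")
print("wrist block back/front",back(cp,[[325,183],[325,130.5]],.03))
print("gauge B hole",back(cp,[[108,295]],.02))
im=vision.grab_frame("side"); crop(im,(360,190,500,290),5,"pics/p3.png")
```

```text
wrist block back/front [[ 0.4990984  -0.34785749  0.03      ]
 [ 0.53485825 -0.3483262   0.03      ]]
gauge B hole [[ 0.40961815 -0.17354333  0.02      ]]
```

View pics/p2.png

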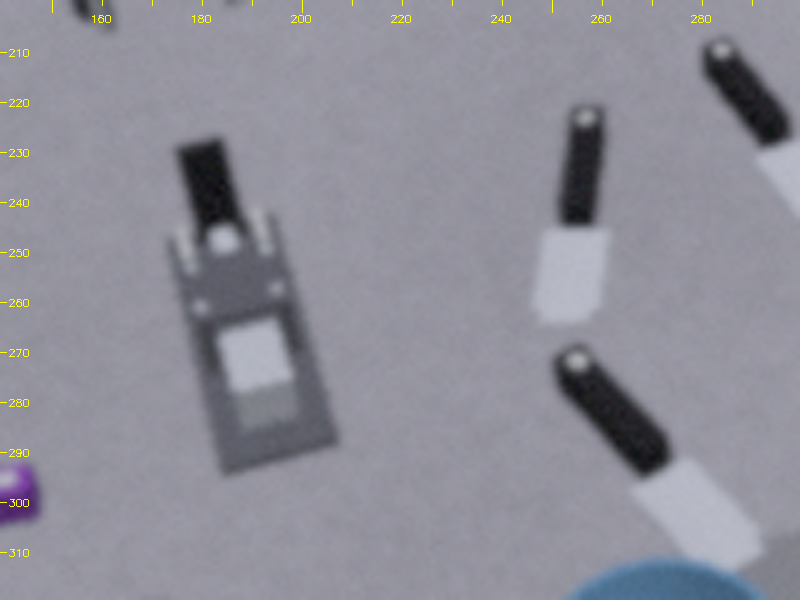

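View pics/p3.png

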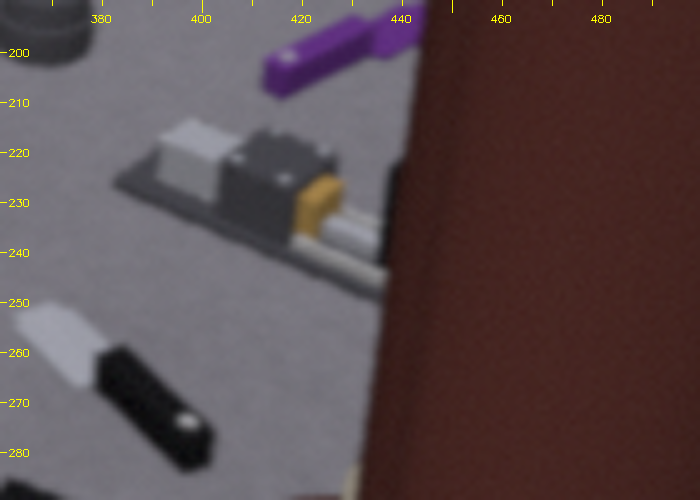

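Run:
```python
from h import *
u=lambda a,s,o:(np.array(a,float)+.5)/s-.5+np.array(o)
print(back(campose("scene"),u([[218,338],[275,320],[293,378],[233,393]],5,(140,200)),.03))
print(back(campose("side"),u([[160,140],[195,120],[215,155]],5,(360,190)),.03))
```

```text
[[ 0.50545187 -0.36026562  0.03      ]
 [ 0.50381154 -0.33588424  0.03      ]
 [ 0.54042594 -0.33559469  0.03      ]
 [ 0.5395981  -0.36019974  0.03      ]]
[[ 0.5396532  -0.33643832  0.03      ]
 [ 0.5370503  -0.36208973  0.03      ]
 [ 0.51261317 -0.34214176  0.03      ]]
```

Request:
servo_tool(twist=[[0,0,0],[0,0,0],[0,0,0],[0,0,0],[0,0,0],[0,0,0]], xyz=[[4.9,-0.2,-1],[0,0,-5],[0,0,-5],[0,0,-3],[0,0,-1.5],[0,0,0]], fingers=[0.5,0.5,0.5,0.5,0.5,0.5])

```text
time: 4.65
tool_pos: [0.5184, -0.3482, 0.0198]
tool_rot: [-0.495, -0.504, -0.496, 0.504]
contact_force: [-0.2, -0.9, 0.3]
gripper_width: 0.501
```

Run:
```python
from h import *
print(manip.state()["tool_pos"])
im=vision.grab_frame("wrist"); cv2.imwrite("pics/w3.png",im[:,:,::-1])
```

```text
[ 0.51838826 -0.34824918  0.01980035]
```

View pics/w3.png

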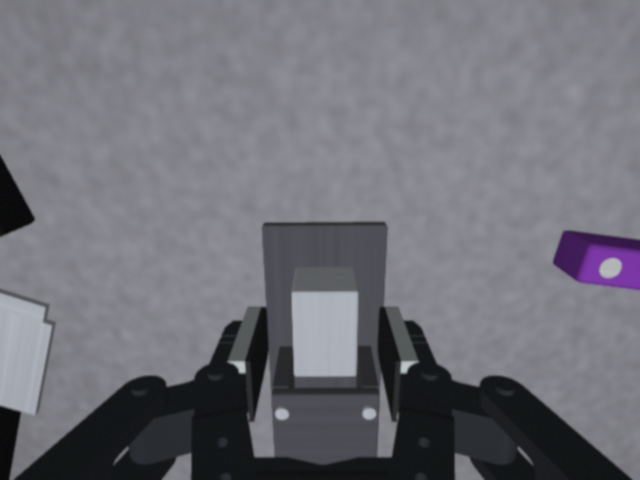

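Request:
servo_tool(twist=[[0,0,0],[0,0,0],[0,0,0],[0,0,0]], xyz=[[0.3,0,-0.3],[0,0,0],[0,0,0],[0,0,0]], fingers=[0.5,0,0,0])

```text
time: 5.2
tool_pos: [0.5232, -0.3492, 0.0189]
tool_rot: [0.497, 0.504, 0.495, -0.504]
contact_force: [-0.2, -0.3, 6.0]
gripper_width: 0.264
```

Run:
```python
from h import *
s=manip.state();print(s["tool_pos"],s["contact_force"])
im=vision.grab_frame("wrist"); cv2.imwrite("pics/w4.png",im[200:,:,::-1])
```

```text
[ 0.52324825 -0.34915726  0.01888229] [-0.22186064 -0.30600223  6.02456426]
```

View pics/w4.png

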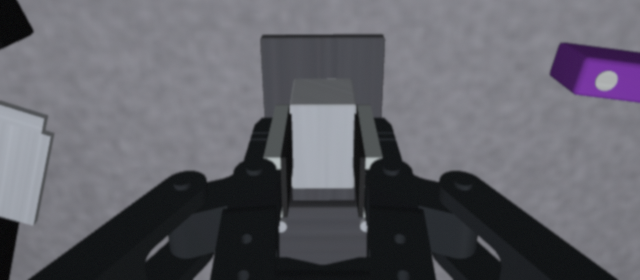

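Request:
servo_tool(twist=[[0,0,0],[0,0,0],[0,0,0],[0,0,0]], xyz=[[0,0,2],[0,0,4],[0,0,4],[0,0,0]], fingers=[0,0,0,0])

```text
time: 5.75
tool_pos: [0.5242, -0.3501, 0.1225]
tool_rot: [0.499, 0.504, 0.493, -0.504]
contact_force: [0.4, -0.4, -1.6]
gripper_width: 0.259
```

Run:
```python
from h import *
s=manip.state();print(s["tool_pos"],s["contact_force"],s["gripper_width"])
im=vision.grab_frame("wrist"); cv2.imwrite("pics/w5.png",im[200:,:,::-1])
cp=campose("wrist",s); tz=s["tool_pos"][2]
M=quat(s["tool_rot"]).as_matrix()
top=tz-.0129+.024
W=back(cp,[[324,304],[324,390],[291,304],[356,304]],top); print(((W-s["tool_pos"])@M).round(4))
```

```text
[ 0.52420007 -0.35011884  0.12251917] [ 0.37318457 -0.39728443 -1.61310967] 0.2585841032223156
[[-0.011   0.0141 -0.    ]
 [-0.0112 -0.0224  0.0001]
 [-0.0111  0.0142 -0.0117]
 [-0.011   0.0141  0.0113]]
```

View pics/w5.png

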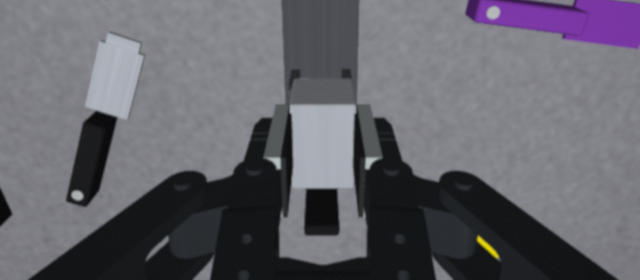

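```bash
cat >> h.py <<'E'
def st():
    s=manip.state(); M=quat(s["tool_rot"]).as_matrix()
    print("t",round(s["time"],2),"pos",(s["tool_pos"]*100).round(2),"cm psi",round(float(np.arctan2(M[1,1],M[0,1])),4),"down",M[:,0].round(3),"F",s["contact_force"].round(1),"w",round(s["gripper_width"],3)); return s
E
python3 - <<'E'
from h import *
st()
S=campose("scene")
print(back(S,[[405,335],[378,318],[440,303],[274,345],[480,275],[425,290]],0).round(3))
E
```

```text
t 5.8 pos [ 52.29 -34.9   11.95] cm psi -0.0171 down [ 0.002 -0.002 -1.   ] F [-0.2 -0.1 -1.8] w 0.263
[[ 0.813 -0.001  0.   ]
 [ 0.758 -0.03   0.   ]
 [ 0.771  0.104  0.   ]
 [ 0.742 -0.239  0.   ]
 [ 0.736  0.226  0.   ]
 [ 0.729  0.094  0.   ]]
```

Request:
servo_tool(twist=[[0,0,0.067],[0,0,0.067],[0,0,0.067],[0,0,0.067],[0,0,0.067],[0,0,0.067],[0,0,0.067],[0,0,0.067]], xyz=[[0,0,4],[0.9,5.2,0],[0.9,5.2,0],[0.9,5.2,0],[0.9,5.2,0],[0.9,5.2,0],[0.9,5.2,0],[0.9,5.2,0]], fingers=[0,0,0,0,0,0,0,0])

```text
time: 6.8
tool_pos: [0.5836, 0.0174, 0.1548]
tool_rot: [0.61, 0.354, 0.613, -0.355]
contact_force: [1.1, -0.4, -1.4]
gripper_width: 0.262
```

Request:
servo_tool(twist=[[0,0,0],[0,0,0],[0,0,0],[0,0,0],[0,0,0]], xyz=[[0.9,5.2,0],[0.9,5.2,0],[0.9,5.2,0],[0,2,0],[0,0,0]], fingers=[0,0,0,0,0])

```text
time: 7.42
tool_pos: [0.6108, 0.1923, 0.1552]
tool_rot: [0.611, 0.353, 0.613, -0.355]
contact_force: [-0.5, -0.8, -2.5]
gripper_width: 0.263
```

Run:
```python
from h import *
s=st()
im=vision.grab_frame("wrist")[:,:,::-1].copy(); cp=campose("wrist",s)
cv2.imwrite("pics/w6raw.png",im)
drawpoly(im,cp,loc(stand,[[0,.125,.0265],[0,-.125,.0265],[.07,-.125,.0265],[.07,.125,.0265]]),(0,0,255))
drawpoly(im,cp,loc(stand,[[.056,.015,.0345],[.056,-.015,.0345],[.014,-.015,.0345],[.014,.015,.0345]]),(0,255,0))
cv2.imwrite("pics/w6.png",im)
```

```text
t 7.42 pos [61.08 19.23 15.52] cm psi 0.5208 down [-0.004 -0.001 -1.   ] F [-0.5 -0.8 -2.5] w 0.263
```

View pics/w6.png

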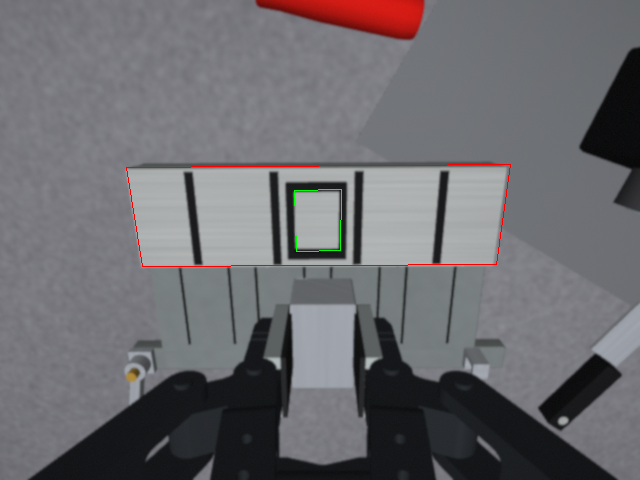

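Request:
servo_tool(twist=[[0,0,0.009],[0,0,0],[0,0,0],[0,0,0]], xyz=[[0.7,0.9,-2],[0,0,-4.5],[0,0,-3.4],[0,0,0]], fingers=[0,0,0,0])

```text
time: 7.98
tool_pos: [0.6159, 0.1982, 0.0538]
tool_rot: [0.61, 0.351, 0.615, -0.355]
contact_force: [-0.3, 0.4, -0.7]
gripper_width: 0.258
```

Run:
```python
from h import *
s=st()
im=vision.grab_frame("wrist")[:,:,::-1].copy()
cv2.imwrite("pics/w7.png",im[150:])
im=vision.grab_frame("scene"); crop(im,(370,160,500,280),5,"pics/p7.png")
im=vision.grab_frame("side"); crop(im,(130,230,290,390),4,"pics/p8.png")
```

```text
t 7.97 pos [61.59 19.82  5.38] cm psi 0.5259 down [-0.009 -0.002 -1.   ] F [-0.3  0.4 -0.7] w 0.258
```

View pics/w7.png

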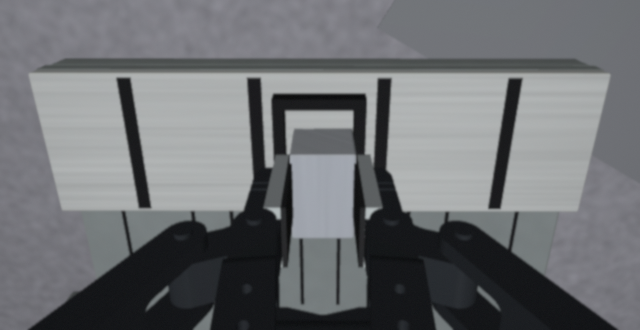

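View pics/p7.png

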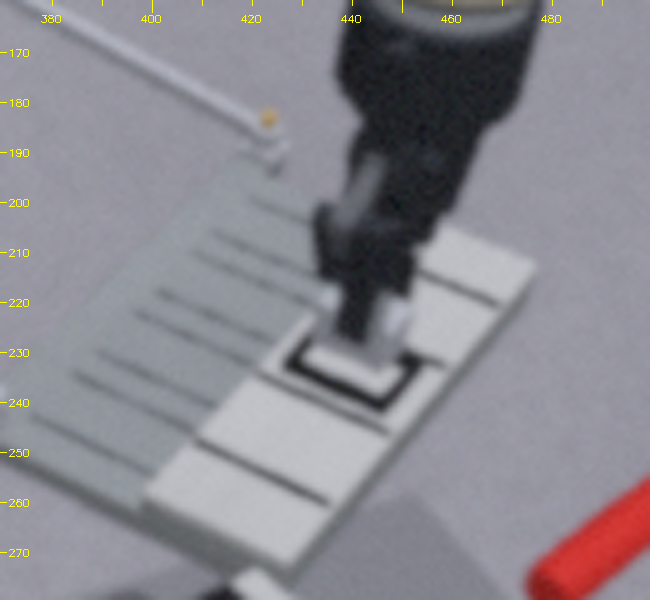

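View pics/p8.png

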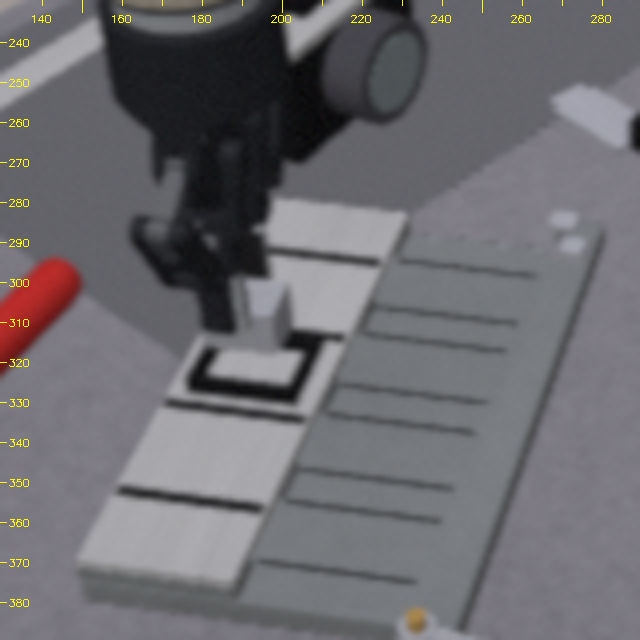

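Run:
```python
from h import *
for i in range(4):
    vision.grab_frame("wrist"); s=st()
cp=campose("wrist",s);M=quat(s["tool_rot"]).as_matrix()
# outer pocket: front(far) edge x=61mm..., inner 
for nm,px,z in (("outer far L,R",[[273,244.5],[366,244.5]],.0345),("block top near/far",[[324,387],[324,304]],s["tool_pos"][2]-.0129+.024),("block top L/R far",[[291,304],[355,304]],s["tool_pos"][2]-.0129+.024)):
    print(nm,((back(cp,px,z)-s["tool_pos"])@M).round(4)[:,1:])
print("exp pocket ctr in tool",((loc(stand,[.035,0,.0345])-s["tool_pos"])@M).round(4), "far edge",((loc(stand,[.061,0,.0345])-s["tool_pos"])@M).round(4))
```

```text
t 8.18 pos [62.09 20.03  6.09] cm psi 0.5269 down [ 0.004  0.001 -1.   ] F [-0.3 -0.5 -1.8] w 0.259
t 8.22 pos [62.1  20.05  6.11] cm psi 0.5273 down [ 0.004  0.001 -1.   ] F [ 0.5 -0.5 -1.7] w 0.26
t 8.28 pos [62.08 20.06  6.08] cm psi 0.5274 down [ 0.004  0.001 -1.   ] F [ 0.3 -0.6 -1.4] w 0.255
t 8.32 pos [62.05 20.07  6.05] cm psi 0.5276 down [ 0.003  0.001 -1.   ] F [ 0.3 -0.2 -1.5] w 0.258
outer far L,R [[ 0.0238 -0.0223]
 [ 0.0238  0.0178]]
block top near/far [[-0.0206 -0.0003]
 [ 0.0146 -0.0003]]
block top L/R far [[ 0.0146 -0.012 ]
 [ 0.0146  0.0106]]
exp pocket ctr in tool [[ 0.026  -0.0061 -0.0018]] far edge [[ 0.0261  0.0199 -0.0018]]
```

Run:
```python
from h import *
s=st()
im=vision.grab_frame("wrist"); crop(im,(220,220,420,400),4,"pics/w8.png"); st()
```

```text
t 8.32 pos [62.05 20.07  6.05] cm psi 0.5276 down [ 0.003  0.001 -1.   ] F [ 0.3 -0.2 -1.5] w 0.258
t 8.38 pos [62.02 20.07  6.  ] cm psi 0.5278 down [ 0.003  0.    -1.   ] F [-0.  -0.3 -1.7] w 0.258
```

View pics/w8.png

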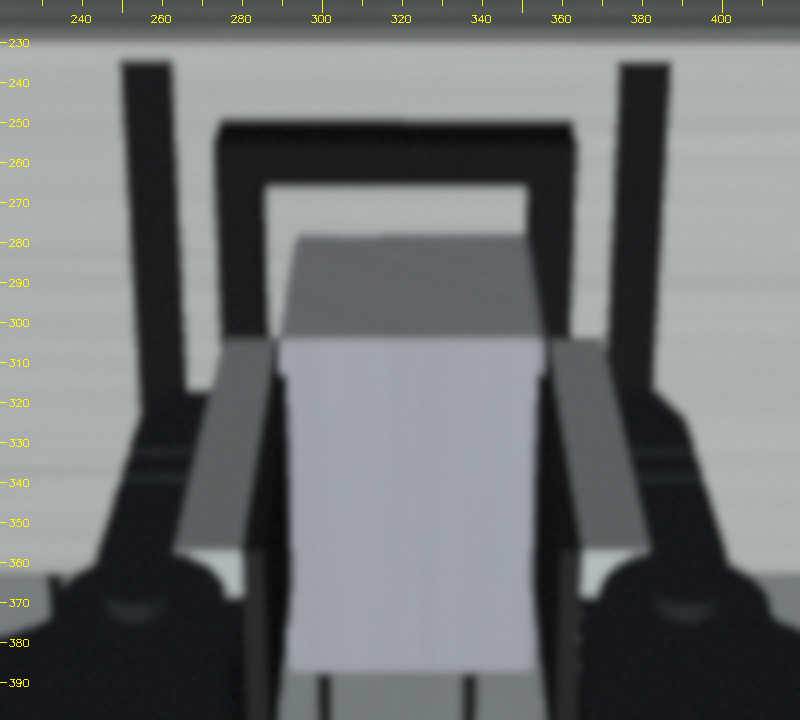

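Run:
```python
from h import *
s=st(); cp=campose("wrist",s);M=quat(s["tool_rot"]).as_matrix(); z=s["tool_pos"][2]
f=lambda px,z:((back(cp,px,z)-s["tool_pos"])@M).round(4)[:,1:]
print("pocket far outer",f([[274,254],[363.5,254]],.0345)); print("inner far",f([[286.5,265.5],[351.5,265.5]],.0345))
print("block bottom front",f([[294,278],[352,278]],z-.0129)); print("block top",f([[290,304],[356,304],[292,387],[354,387]],z+.0111))
```

```text
t 8.38 pos [62.02 20.07  6.  ] cm psi 0.5278 down [ 0.003  0.    -1.   ] F [-0.  -0.3 -1.7] w 0.258
pocket far outer [[ 0.0196 -0.0219]
 [ 0.0196  0.0169]]
inner far [[ 0.0142 -0.0167]
 [ 0.0142  0.0118]]
block bottom front [[ 0.0139 -0.0126]
 [ 0.0139  0.0112]]
block top [[ 0.0146 -0.0124]
 [ 0.0146  0.011 ]
 [-0.0207 -0.0125]
 [-0.0206  0.0111]]
```

Request:
servo_tool(twist=[[0,0,0],[0,0,0],[0,0,0],[0,0,0],[0,0,0]], xyz=[[-0.35,0,-0.6],[0,0,0],[0,0,0],[0,0,0],[0,0,0]], fingers=[0,0,0,0,0])

```text
time: 9.0
tool_pos: [0.6159, 0.2007, 0.0524]
tool_rot: [0.613, 0.352, 0.613, -0.352]
contact_force: [-0.2, -0.3, -2.6]
gripper_width: 0.261
```

Run:
```python
from h import *
s=st()
im=vision.grab_frame("wrist"); crop(im,(220,220,420,400),4,"pics/w9.png"); s=st()
```

```text
t 9.0 pos [61.59 20.07  5.24] cm psi 0.5278 down [ 0.  0. -1.] F [-0.2 -0.3 -2.6] w 0.261
t 9.05 pos [61.58 20.06  5.24] cm psi 0.5278 down [ 0.  0. -1.] F [ 1.2  0.2 -2.3] w 0.26
```

View pics/w9.png

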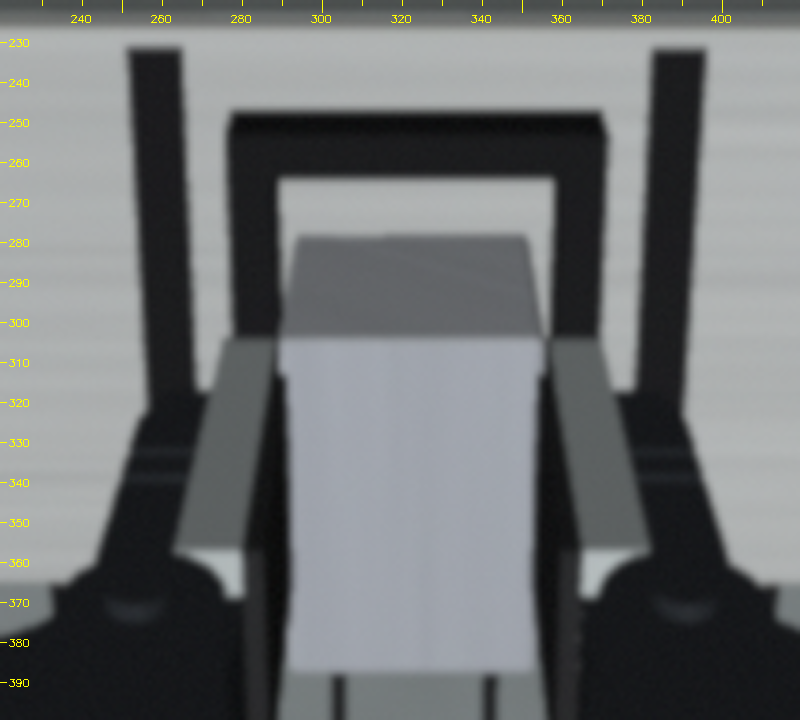

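Run:
```python
from h import *
s=st(); cp=campose("wrist",s);M=quat(s["tool_rot"]).as_matrix(); z=s["tool_pos"][2]
f=lambda px,z:((back(cp,px,z)-s["tool_pos"])@M).round(4)[:,1:]
print("inner far",f([[289.5,263.5],[358,263.5]],.0345)); print("block bottom front",f([[294,278],[352,278]],z-.0129))
print("pocket by stand",((loc(stand,[.035,0,.0345])-s["tool_pos"])@M).round(4))
```

```text
t 9.05 pos [61.58 20.06  5.24] cm psi 0.5278 down [ 0.  0. -1.] F [ 1.2  0.2 -2.3] w 0.26
inner far [[ 0.0183 -0.0147]
 [ 0.0183  0.0139]]
block bottom front [[ 0.0139 -0.0125]
 [ 0.0139  0.0112]]
pocket by stand [[ 0.0179 -0.0019  0.0006]]
```

Request:
servo_tool(twist=[[0,0,0],[0,0,0],[0,0,0],[0,0,0],[0,0,0],[0,0,0]], xyz=[[0.1,0.07,-0.3],[0,0,-0.4],[0,0,-0.4],[0,0,0],[0,0,0],[0,0,0]], fingers=[0,0,0,0,0,0])

```text
time: 9.8
tool_pos: [0.6169, 0.2014, 0.0415]
tool_rot: [0.613, 0.352, 0.613, -0.352]
contact_force: [-0.8, 0.1, -1.4]
gripper_width: 0.258
```

Run:
```python
from h import *
s=st()
im=vision.grab_frame("wrist"); crop(im,(220,220,420,400),4,"pics/w10.png"); s=st()
```

```text
t 9.8 pos [61.69 20.14  4.15] cm psi 0.5278 down [ 0.  0. -1.] F [-0.8  0.1 -1.4] w 0.258
t 9.85 pos [61.69 20.14  4.15] cm psi 0.5278 down [ 0.  0. -1.] F [ 0.3  0.1 -1.7] w 0.257
```

View pics/w10.png

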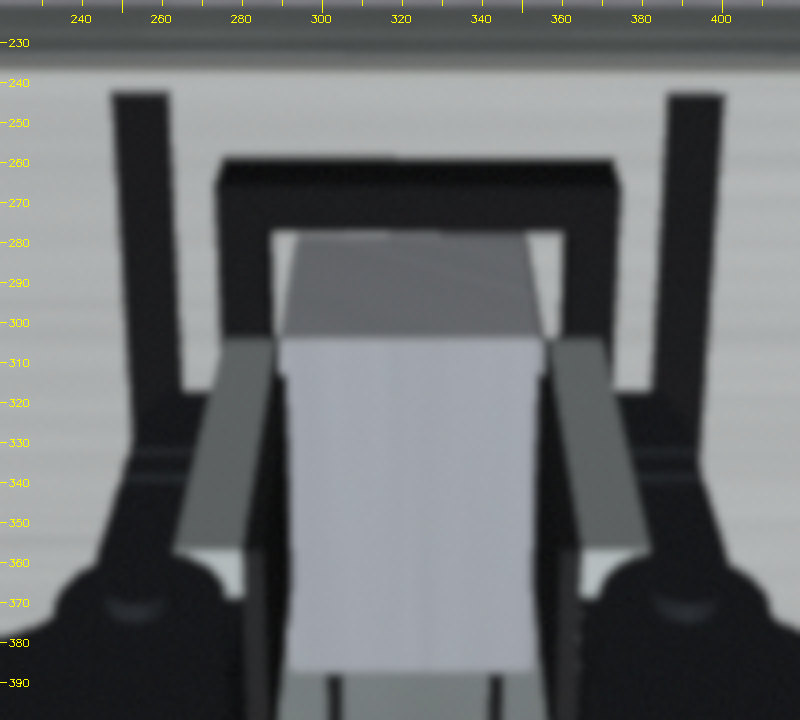

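Request:
servo_tool(twist=[[0,0,0],[0,0,0],[0,0,0]], xyz=[[0,0,-0.15],[0,0,0],[0,0,0]], fingers=[0,0,0])

```text
time: 10.22
tool_pos: [0.6167, 0.2013, 0.0398]
tool_rot: [0.613, 0.352, 0.613, -0.352]
contact_force: [1.3, 0.3, -1.6]
gripper_width: 0.259
```

Request:
servo_tool(twist=[[0,0,0],[0,0,0],[0,0,0],[0,0,0],[0,0,0],[0,0,0]], xyz=[[0,0,0],[0,0,0],[0,0,2],[0,0,4],[-1,0,4],[0,0,0]], fingers=[0.4,0.4,0.4,0.4,0.4,0.4])

```text
time: 10.98
tool_pos: [0.6098, 0.2021, 0.1469]
tool_rot: [0.616, 0.355, 0.61, -0.35]
contact_force: [0.2, 0.4, -0.1]
gripper_width: 0.398
```

Run:
```python
from h import *
s=st()
im=vision.grab_frame("wrist"); cv2.imwrite("pics/w11.png",im[:,:,::-1]); s=st()
im=vision.grab_frame("scene"); cv2.imwrite("pics/s11.png",im[:,:,::-1])
im=vision.grab_frame("side"); cv2.imwrite("pics/d11.png",im[:,:,::-1])
```

```text
t 10.97 pos [60.98 20.21 14.69] cm psi 0.5281 down [ 0.011  0.002 -1.   ] F [ 0.2  0.4 -0.1] w 0.398
t 11.03 pos [60.84 20.17 14.39] cm psi 0.528 down [ 0.006  0.001 -1.   ] F [-0.4  0.2 -0.2] w 0.405
```

View pics/w11.png

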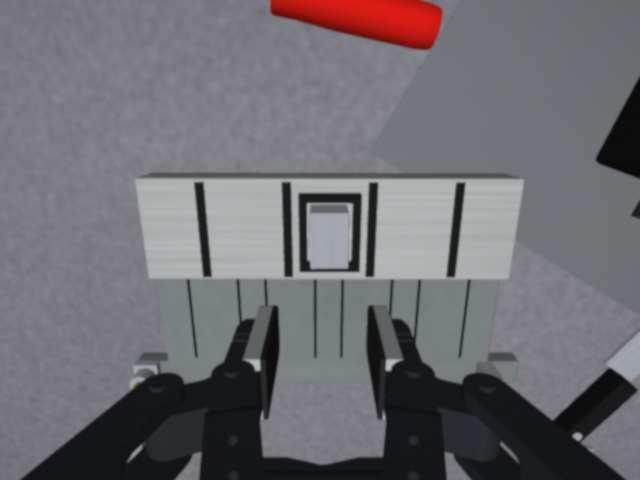

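View pics/s11.png

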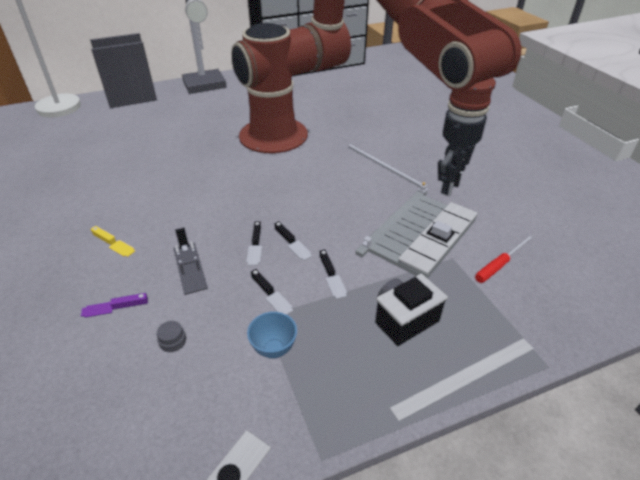

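Request:
servo_tool(twist=[[0,0,-0.075],[0,0,-0.075],[0,0,-0.075],[0,0,-0.075],[0,0,-0.075],[0,0,-0.075],[0,0,-0.075],[0,0,-0.075]], xyz=[[-0.2,-4.5,1],[-0.2,-4.5,0],[-0.2,-4.5,0],[-0.2,-4.5,0],[-0.2,-4.5,0],[-0.2,-4.5,0],[0,0,0],[0,0,0]], fingers=[0.5,0.5,0.5,0.5,0.5,0.5,0.5,0.5])

```text
time: 12.12
tool_pos: [0.5936, -0.0694, 0.1478]
tool_rot: [-0.479, -0.518, -0.482, 0.519]
contact_force: [0.6, 0.6, 0.3]
gripper_width: 0.497
```

Request:
servo_tool(twist=[[0,0,0],[0,0,0],[0,0,0]], xyz=[[0,0,0],[0,0,0],[0,0,0]], fingers=[0.5,0.5,0.5])

```text
time: 12.5
tool_pos: [0.5946, -0.0685, 0.1494]
tool_rot: [-0.482, -0.517, -0.482, 0.518]
contact_force: [-0.7, 1.2, 0.1]
gripper_width: 0.498
```

```bash
cat >> h.py <<'E'
HB=np.array([[0,.008],[0,-.008],[-.07,-.008],[-.07,.008]])
BL=np.array([[.06,.011,.003],[.06,-.011,.003],[.052,-.011,.003],[.052,-.015,.003],[0,-.015,.003],[0,.015,.003],[.052,.015,.003],[.052,.011,.003]])
def drawg(im,cp,p,zoff=0):
    drawpoly(im,cp,loc(p,BL,zoff),(0,0,255))
    for z in (0,.02): drawpoly(im,cp,loc(p,np.c_[HB,np.full(4,z)],zoff),(0,255,0))
def look(p,name):
    s=st(); im=vision.grab_frame("wrist")[:,:,::-1].copy(); cp=campose("wrist",s)
    cv2.imwrite(f"pics/{name}raw.png",im)
    for q in (p if isinstance(p,list) else [p]): drawg(im,cp,q)
    cv2.imwrite(f"pics/{name}.png",im); return s,cp
def dark_handle(cp,raw,p,h=.02):
    """refine pose from the mask of dark handle and bright blade near predicted pose, fit silhouette by IoU"""
    from scipy.optimize import minimize
    im=cv2.imread(raw); g=cv2.cvtColor(im,cv2.COLOR_BGR2GRAY)
    return g
E
python3 - <<'E'
from h import *
look([(.6241,-.0692,-.0724)],"g1")
E
```

```text
t 12.5 pos [59.46 -6.85 14.94] cm psi -0.0713 down [-0.001  0.    -1.   ] F [-0.7  1.2  0.1] w 0.498
```

View pics/g1.png

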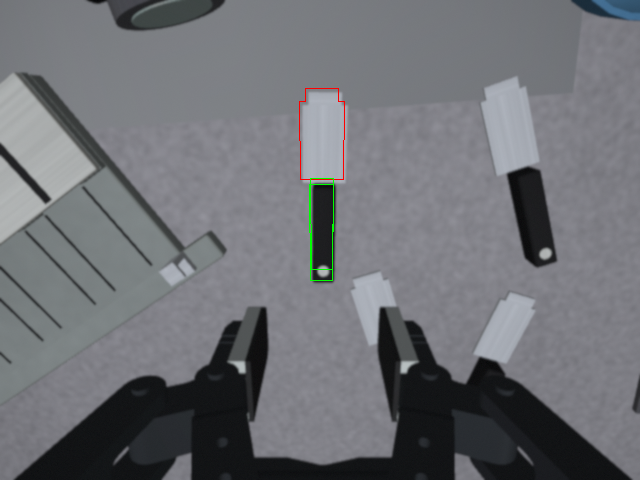

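Run:
```python
from h import *
s=st(); cp=campose("wrist",s)
print(back(cp,[[353,280],[383,271],[400,330],[369,344]],.003).round(4))
M=quat(s["tool_rot"]).as_matrix(); print("in tool y,z",((back(cp,[[353,280],[383,271],[400,330],[369,344]],.003)-s["tool_pos"])@M).round(4))
```

```text
t 12.55 pos [59.46 -6.85 14.96] cm psi -0.0714 down [-0.  0. -1.] F [ 0.7 -0.6  0.1] w 0.5
[[ 0.5451 -0.0876  0.003 ]
 [ 0.5509 -0.1106  0.003 ]
 [ 0.4989 -0.1229  0.003 ]
 [ 0.4878 -0.0979  0.003 ]]
in tool y,z [[ 0.1466 -0.048   0.0226]
 [ 0.1466 -0.0405  0.0452]
 [ 0.1466 -0.0915  0.0612]
 [ 0.1466 -0.1045  0.0369]]
```

Request:
servo_tool(twist=[[0,0,0],[0,0,0],[0,0,0],[0,0,0],[0,0,0],[0,0,0],[0,0,0]], xyz=[[-0.05,0.15,-5],[0,0,-5],[0,0,-3],[0,0,-1.3],[0,0,0],[0,0,0],[0,0,0]], fingers=[0.4,0.4,0.4,0.4,0.4,0.4,0.4])

```text
time: 13.42
tool_pos: [0.5956, -0.0675, 0.0087]
tool_rot: [0.483, 0.518, 0.481, -0.517]
contact_force: [0.4, 0.3, -0.8]
gripper_width: 0.399
```

Run:
```python
from h import *
look([(.6231,-.0692,-.0724)],"g2")
```

```text
t 13.43 pos [59.56 -6.75  0.87] cm psi -0.0721 down [ 0.003 -0.001 -1.   ] F [ 0.4  0.3 -0.8] w 0.399
```

View pics/g2.png

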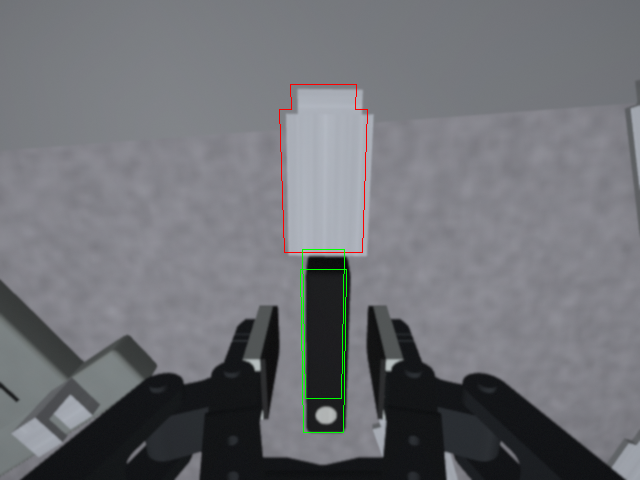

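Request:
servo_tool(twist=[[0,0,0],[0,0,0],[0,0,0],[0,0,0],[0,0,0],[0,0,0]], xyz=[[-0.3,-0.15,-0.4],[0,0,0],[0,0,0],[0,0,0],[0,0,0],[0,0,0]], fingers=[0.4,0.4,0,0,0,0])

```text
time: 14.22
tool_pos: [0.5914, -0.0687, 0.0029]
tool_rot: [0.482, 0.518, 0.482, -0.518]
contact_force: [-0.9, -0.6, 0.6]
gripper_width: 0.168
```

Run:
```python
from h import *
look([(.6231,-.0692,-.0724)],"g3")
```

```text
t 14.22 pos [59.14 -6.87  0.29] cm psi -0.0722 down [ 0. -0. -1.] F [-0.9 -0.6  0.6] w 0.168
```

View pics/g3raw.png

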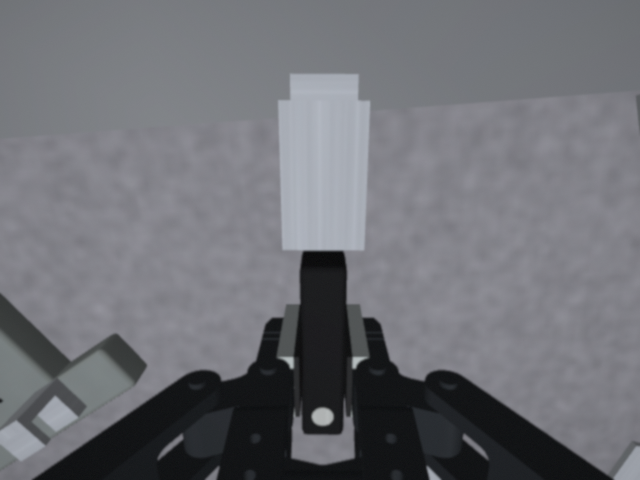

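```bash
cat >> h.py <<'E'
def gtool(px,dz,s=None):
    """pixel list -> tool (y,z) at plane tool_z+dz"""
    s=s or manip.state(); cp=campose("wrist",s); M=quat(s["tool_rot"]).as_matrix()
    return ((back(cp,px,s["tool_pos"][2]+dz)-s["tool_pos"])@M)[:,1:]
E
python3 - <<'E'
from h import *
print("tip L,R; shoulder L,R",(gtool([[291,74],[358,74],[283,249.5],[365.5,249.5]],.0001)*1000).round(1))
print("hole",(gtool([[323,417]],.0171)*1000).round(1))
E
```

```text
tip L,R; shoulder L,R [[ 90.3 -10.6]
 [ 90.3  10.8]
 [ 30.6 -15. ]
 [ 30.7  15.2]]
hole [[-29.9  -0.3]]
```

Request:
servo_tool(twist=[[0,0,0],[0,0,0],[0,0,0],[0,0,0]], xyz=[[0,0,2],[0,0,4],[0,0,3],[0,0,0]], fingers=[0,0,0,0])

```text
time: 14.78
tool_pos: [0.5939, -0.0693, 0.0975]
tool_rot: [0.484, 0.519, 0.479, -0.516]
contact_force: [0.4, -0.3, -0.2]
gripper_width: 0.169
```

Run:
```python
from h import *
for y in (-.084,-.028,.028,.084):
    print(y,"pre",(loc(stand,[-.1056,y,0])*100).round(2),"final",(loc(stand,[-.0306,y,0])*100).round(2))
st()
```

```text
-0.084 pre [[53.57  5.56  0.  ]] final [[60.04  9.36  0.  ]]
-0.028 pre [[50.73 10.4   0.  ]] final [[57.21 14.19  0.  ]]
0.028 pre [[47.9  15.23  0.  ]] final [[54.37 19.02  0.  ]]
0.084 pre [[45.07 20.06  0.  ]] final [[51.54 23.85  0.  ]]
t 14.78 pos [59.39 -6.93  9.75] cm psi -0.0721 down [ 0.008 -0.002 -1.   ] F [ 0.4 -0.3 -0.2] w 0.169
```

Request:
servo_tool(twist=[[0,0,0.075],[0,0,0.075],[0,0,0.075],[0,0,0.075],[0,0,0.075],[0,0,0.075],[0,0,0.075],[0,0,0.077]], xyz=[[-1.1,2.5,0],[-1.1,2.5,0],[-1.1,2.5,0],[-1.1,2.5,0],[-1.2,2.5,0],[0,0,0],[0,0,0],[0,0,0]], fingers=[0,0,0,0,0,0,0,0])

```text
time: 15.78
tool_pos: [0.5342, 0.0565, 0.0916]
tool_rot: [0.613, 0.35, 0.615, -0.351]
contact_force: [-0.5, -0.4, -0.6]
gripper_width: 0.168
```

Request:
servo_tool(twist=[[0,0,0],[0,0,0],[0,0,0],[0,0,0],[0,0,0]], xyz=[[0,0,-2],[0,0,-2],[0,0,0],[0,0,0],[0,0,0]], fingers=[0,0,0,0,0])

```text
time: 16.4
tool_pos: [0.5358, 0.0563, 0.0535]
tool_rot: [0.614, 0.352, 0.613, -0.352]
contact_force: [0.9, 0.3, 0.6]
gripper_width: 0.169
```

```bash
cat >> h.py <<'E'
def standchk(name,slot_y,tool_off,dz):
    """draw stand & held gauge; print offset"""
    s=st(); im=vision.grab_frame("wrist")[:,:,::-1].copy(); cp=campose("wrist",s); cv2.imwrite(f"pics/{name}raw.png",im)
    drawpoly(im,cp,loc(stand,[[0,.125,.0265],[0,-.125,.0265],[.07,-.125,.0265],[.07,.125,.0265]]),(0,0,255))
    for y in (-.084,-.028,.028,.084): drawpoly(im,cp,loc(stand,[[0,y,.0265],[.065,y,.0265]]),(0,255,0))
    for y in (slot_y-.018,slot_y+.018): drawpoly(im,cp,loc(stand,[[0,y,.014],[-.05,y,.014]]),(255,0,255))
    cv2.imwrite(f"pics/{name}.png",im)
    M=quat(s["tool_rot"]).as_matrix(); psi=np.arctan2(M[1,1],M[0,1])
    d=s["tool_pos"][:2]-np.array(stand[:2]); c,sn=np.cos(stand[2]),np.sin(stand[2])
    print("TCP in stand mm",(1000*np.array([c*d[0]+sn*d[1],-sn*d[0]+c*d[1]])).round(1),"shoulder x",round(1000*(c*d[0]+sn*d[1])+tool_off,1),"y err",round(1000*(-sn*d[0]+c*d[1]-slot_y),1),"yaw err",round(psi-stand[2],4),"underside z",round(1000*(s["tool_pos"][2]-dz),1))
E
python3 - <<'E'
from h import *
standchk("i1",-.084,30.6,.0029)
E
```

```text
t 16.4 pos [53.58  5.63  5.35] cm psi 0.5295 down [ 0.001 -0.    -1.   ] F [0.9 0.3 0.6] w 0.169
TCP in stand mm [-105.1  -83.5] shoulder x -74.5 y err 0.5 yaw err -0.0005 underside z 50.6
```

View pics/i1.png

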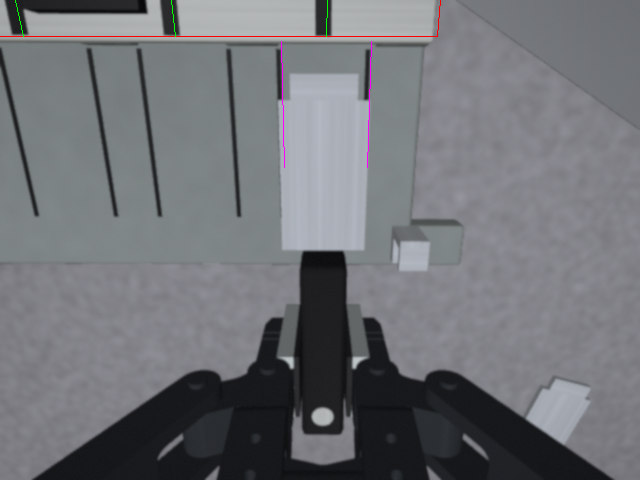

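Request:
servo_tool(twist=[[0,0,0],[0,0,0],[0,0,0],[0,0,0],[0,0,0]], xyz=[[-0.04,0.07,-2],[0,0,-1.5],[0,0,0],[0,0,0],[0,0,0]], fingers=[0,0,0,0,0])

```text
time: 17.08
tool_pos: [0.535, 0.057, 0.0181]
tool_rot: [0.614, 0.352, 0.613, -0.352]
contact_force: [-1.0, -1.0, -1.4]
gripper_width: 0.167
```

Run:
```python
from h import *
standchk("i2",-.084,30.6,.0029)
```

```text
t 17.07 pos [53.5   5.7   1.81] cm psi 0.5298 down [ 0.  0. -1.] F [-1.  -1.  -1.4] w 0.167
TCP in stand mm [-105.5  -82.5] shoulder x -74.9 y err 1.5 yaw err -0.0002 underside z 15.2
```

View pics/i2.png

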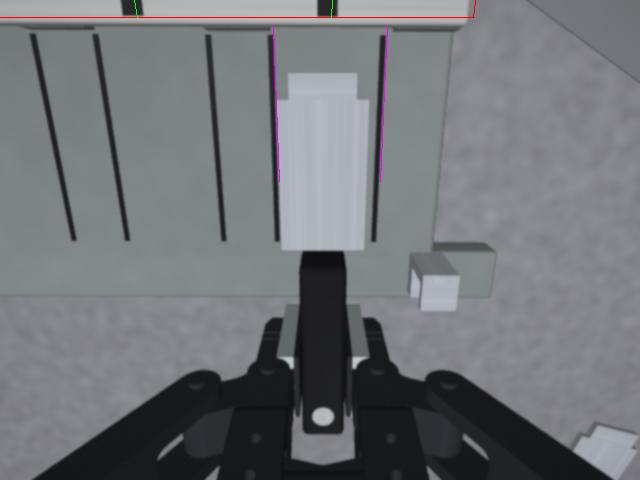

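Request:
servo_tool(twist=[[0,0,0],[0,0,0],[0,0,0],[0,0,0],[0,0,0]], xyz=[[0.06,-0.1,0],[0,0,0],[1.29,0.76,0],[0,0,0],[0,0,0]], fingers=[0,0,0,0,0])

```text
time: 17.75
tool_pos: [0.5485, 0.0638, 0.0177]
tool_rot: [0.613, 0.351, 0.614, -0.352]
contact_force: [0.3, 0.1, -1.0]
gripper_width: 0.168
```

Run:
```python
from h import *
standchk("i3",-.084,30.6,.0029)
```

```text
t 17.75 pos [54.85  6.38  1.77] cm psi 0.5302 down [-0. -0. -1.] F [ 0.3  0.1 -1. ] w 0.168
TCP in stand mm [-90.4 -83.5] shoulder x -59.8 y err 0.5 yaw err 0.0002 underside z 14.8
```

View pics/i3.png

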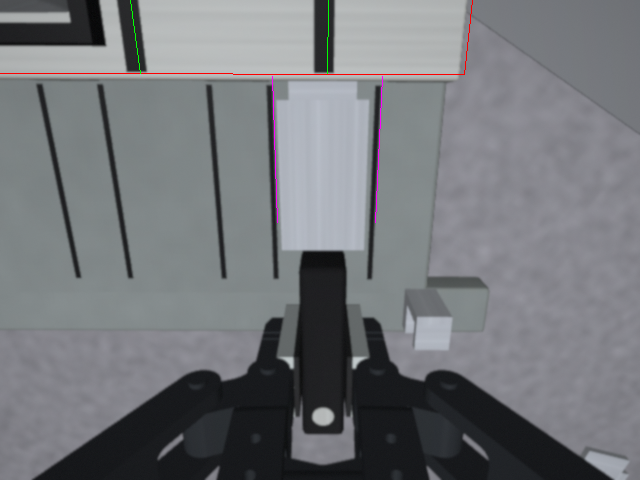

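Request:
servo_tool(twist=[[0,0,0],[0,0,0],[0,0,0],[0,0,0],[0,0,0],[0,0,0],[0,0,0]], xyz=[[0.86,0.5,0.07],[1.2,0.71,0],[1.2,0.71,0],[1.2,0.71,0],[0.4,0.24,0],[0,0,0],[0,0,0]], fingers=[0,0,0,0,0,0,0])

```text
time: 18.68
tool_pos: [0.5966, 0.0922, 0.0183]
tool_rot: [0.613, 0.352, 0.614, -0.352]
contact_force: [-0.6, -0.5, -0.2]
gripper_width: 0.17
```

Run:
```python
from h import *
standchk("i4",-.084,30.6,.0029)
```

```text
t 18.68 pos [59.66  9.22  1.83] cm psi 0.5297 down [-0.001 -0.    -1.   ] F [-0.6 -0.5 -0.2] w 0.17
TCP in stand mm [-34.6 -83.2] shoulder x -4.0 y err 0.8 yaw err -0.0003 underside z 15.4
```

View pics/i4.png

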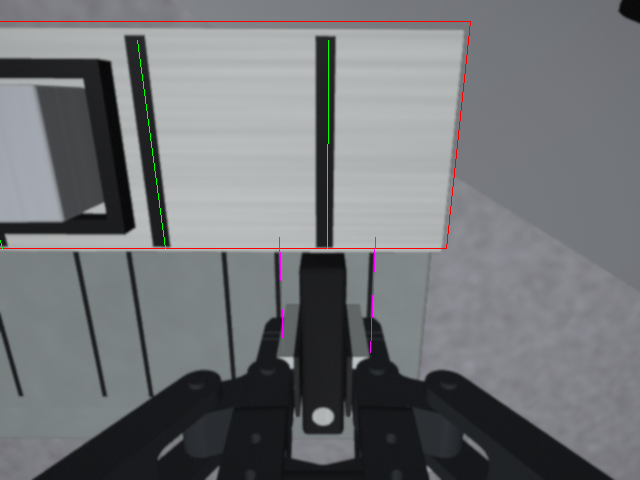

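Request:
servo_tool(twist=[[0,0,0],[0,0,0],[0,0,0],[0,0,0]], xyz=[[0.17,0.1,-0.05],[0.17,0.1,0],[0,0,0],[0,0,0]], fingers=[0,0,0,0])

```text
time: 19.23
tool_pos: [0.5981, 0.0931, 0.0175]
tool_rot: [0.612, 0.35, 0.615, -0.353]
contact_force: [-7.1, -4.2, 3.5]
gripper_width: 0.169
```

Request:
servo_tool(twist=[[0,0,0],[0,0,0],[0,0,0],[0,0,0],[0,0,0],[0,0,0]], xyz=[[0,0,0],[0,0,0],[0,0,0],[0,0,3],[0,0,5],[0,0,4]], fingers=[0.35,0.35,0.35,0.35,0.35,0.35])

```text
time: 19.98
tool_pos: [0.6008, 0.0944, 0.1401]
tool_rot: [0.614, 0.352, 0.613, -0.351]
contact_force: [-0.1, -0.2, -0.1]
gripper_width: 0.351
```

Run:
```python
from h import *
s=st(); cv2.imwrite("pics/w20.png",vision.grab_frame("wrist")[:,:,::-1])
crop(vision.grab_frame("scene"),(160,195,360,325),4,"pics/s20.png")
```

```text
t 19.98 pos [60.08  9.44 14.01] cm psi 0.5299 down [ 0.002  0.    -1.   ] F [-0.1 -0.2 -0.1] w 0.351
```

View pics/w20.png

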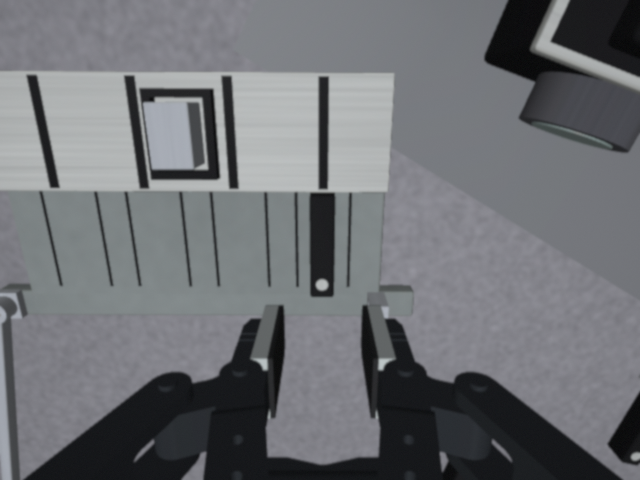

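View pics/s20.png

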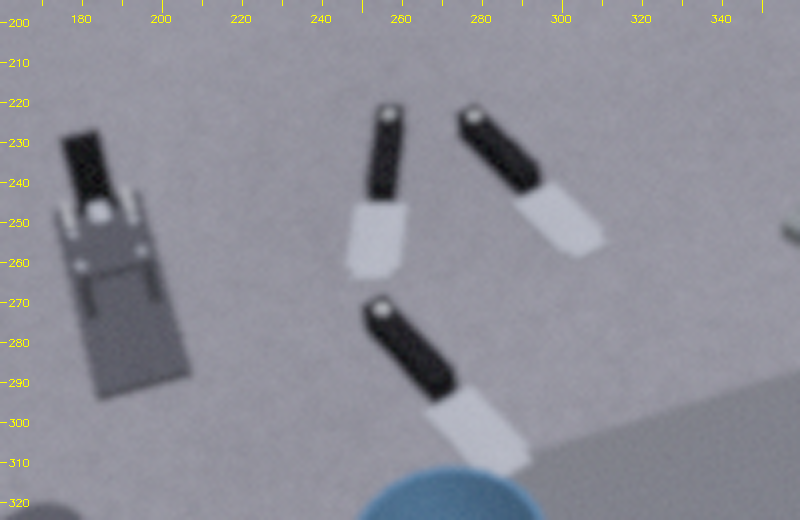

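Run:
```python
from h import *
u=lambda a,s,o:(np.array(a,float)+.5)/s-.5+np.array(o)
LG=np.array([[.06,.011,.003],[.06,-.011,.003],[0,.015,.003],[0,-.015,.003],[-.07,.008,.02],[-.07,-.008,.02]])
p,r=fitpose([(campose("scene"),LG,u([[605,240],[577,256],[553,181],[514,203],[484,104],[459,122]],4,(160,195)))],[.5,-.1,0.2]); print(p,r.round(1))
print("TCP",loc(p,[-.03,0,0]))
```

```text
[ 0.49266739 -0.11062049  0.22910917] [ 1.1  0.9 -0.1  0.9  0.8  0.3 -0.4 -0.2 -0.9 -0.8 -0.4 -2.8]
TCP [[ 0.46345132 -0.1174338   0.        ]]
```

Request:
servo_tool(twist=[[0,0,-0.06],[0,0,-0.06],[0,0,-0.06],[0,0,-0.06],[0,0,-0.06],[0,0,0],[0,0,0],[0,0,0]], xyz=[[-2.74,-4.24,0.8],[-2.74,-4.24,0],[-2.74,-4.24,0],[-2.74,-4.24,0],[-2.74,-4.24,0],[0,0,0],[0,0,0],[0,0,0]], fingers=[0.4,0.4,0.4,0.4,0.4,0.4,0.4,0.4])

```text
time: 21.08
tool_pos: [0.4637, -0.1168, 0.1458]
tool_rot: [0.554, 0.439, 0.555, -0.439]
contact_force: [0.3, 0.1, -0.3]
gripper_width: 0.395
```

Run:
```python
from h import *
look([(.4927,-.1106,.229)],"g4")
```

```text
t 21.07 pos [ 46.37 -11.68  14.58] cm psi 0.2315 down [-0.  0. -1.] F [ 0.3  0.1 -0.3] w 0.395
```

View pics/g4.png

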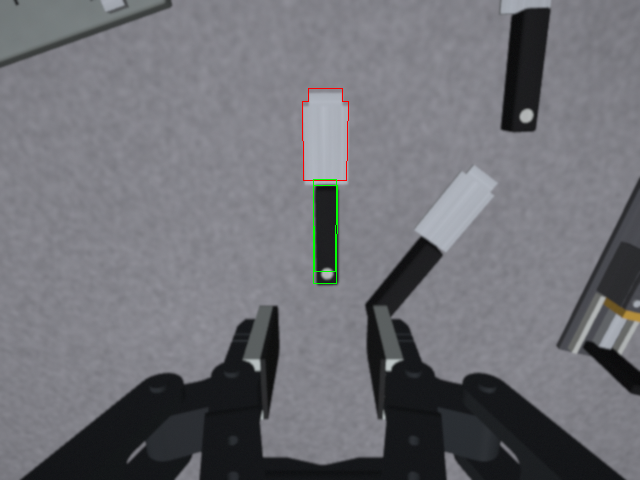

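Run:
```python
from h import *
s=manip.state(); print((gtool([[368,305],[366,303],[415,238],[440,250]],.02-s["tool_pos"][2])*1000).round(1)); print((gtool([[326,275]],.02-s["tool_pos"][2])*1000).round(1),(gtool([[325.5,182]],.003-s["tool_pos"][2])*1000).round(1),(gtool([[325.5,92]],.003-s["tool_pos"][2])*1000).round(1))
```

```text
[[-58.1  32.1]
 [-56.5  30.6]
 [ -7.   62.3]
 [-15.7  80.2]]
[[-34.5   1.6]] [[28.3  1.2]] [[87.1  1. ]]
```

Request:
servo_tool(twist=[[0,0,0],[0,0,0],[0,0,0],[0,0,0],[0,0,0],[0,0,0]], xyz=[[-0.12,-0.15,-5],[0,0,-5],[0,0,-3],[0,0,-1.1],[0,0,0],[0,0,0]], fingers=[0.4,0.4,0.4,0.4,0.4,0.4])

```text
time: 21.88
tool_pos: [0.4637, -0.1196, 0.0067]
tool_rot: [0.555, 0.44, 0.553, -0.439]
contact_force: [-0.8, -0.5, -0.3]
gripper_width: 0.398
```

Request:
servo_tool(twist=[[0,0,0],[0,0,0],[0,0,0],[0,0,0],[0,0,0],[0,0,0]], xyz=[[0,0,0],[0,0,0],[0,0,0],[0,0,0],[0,0,0],[0,0,0]], fingers=[0.4,0,0,0,0,0])

```text
time: 22.62
tool_pos: [0.463, -0.1196, 0.0062]
tool_rot: [0.555, 0.44, 0.553, -0.439]
contact_force: [-1.3, 0.4, 5.8]
gripper_width: 0.165
```

Run:
```python
from h import *
look([(.4927,-.1106,.229)],"g5")
```

```text
t 22.62 pos [ 46.3  -11.96   0.62] cm psi 0.2297 down [ 0.002 -0.001 -1.   ] F [-1.3  0.4  5.8] w 0.165
```

View pics/g5raw.png

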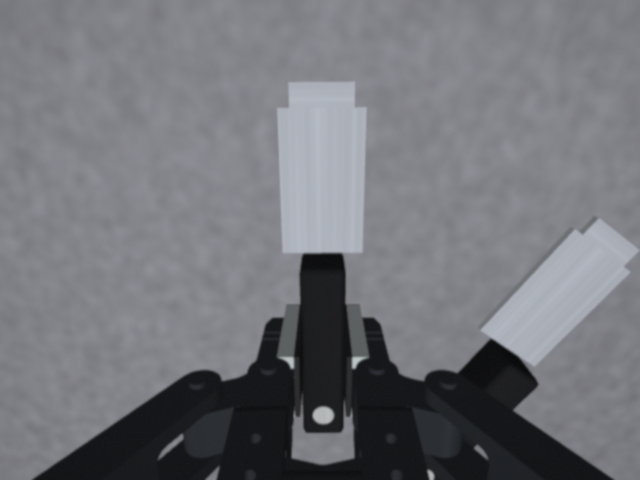

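Run:
```python
from h import *
print((gtool([[289,82],[355,82],[283,252.5],[363,252.5]],.003-.0062)*1000).round(1))
```

```text
[[ 88.2 -11.8]
 [ 88.2   9.9]
 [ 28.4 -15.6]
 [ 28.4  14.5]]
```

Request:
servo_tool(twist=[[0,0,0],[0,0,0],[0,0,0],[0,0,0]], xyz=[[0,0,2],[0,0,3],[0,0,2],[0,0,0]], fingers=[0,0,0,0])

```text
time: 23.18
tool_pos: [0.4632, -0.1197, 0.0765]
tool_rot: [0.555, 0.44, 0.553, -0.439]
contact_force: [0.7, 0.3, -0.6]
gripper_width: 0.171
```

Request:
servo_tool(twist=[[0,0,0.06],[0,0,0.06],[0,0,0.06],[0,0,0.06],[0,0,0.06],[0,0,0],[0,0,0],[0,0,0]], xyz=[[0.93,4.48,0],[0.93,4.48,0],[0.93,4.48,0],[0.93,4.48,0],[0.91,4.48,0],[0,0,-2.5],[0,0,0],[0,0,0]], fingers=[0,0,0,0,0,0,0,0])

```text
time: 24.18
tool_pos: [0.5079, 0.1044, 0.0494]
tool_rot: [0.613, 0.352, 0.614, -0.352]
contact_force: [0.6, 0.2, -0.4]
gripper_width: 0.167
```

Run:
```python
from h import *
standchk("i5",-.028,28.4,.0062)
```

```text
t 24.18 pos [50.79 10.44  4.94] cm psi 0.5292 down [-0.001 -0.    -1.   ] F [ 0.6  0.2 -0.4] w 0.167
TCP in stand mm [-104.9  -27.9] shoulder x -76.5 y err 0.1 yaw err -0.0008 underside z 43.2
```

View pics/i5.png

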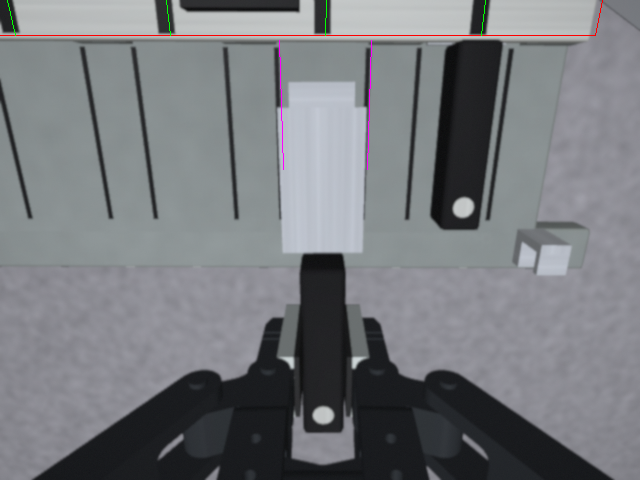

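Request:
servo_tool(twist=[[0,0,0],[0,0,0],[0,0,0],[0,0,0],[0,0,0],[0,0,0]], xyz=[[0.04,-0.07,-1.4],[0,0,-1.35],[0,0,0],[1.2,0.71,0],[0,0,0],[0,0,0]], fingers=[0,0,0,0,0,0])

```text
time: 24.98
tool_pos: [0.5211, 0.1114, 0.0227]
tool_rot: [0.614, 0.352, 0.614, -0.352]
contact_force: [-0.1, 0.3, -1.0]
gripper_width: 0.169
```

Run:
```python
from h import *
standchk("i6",-.028,28.4,.0062)
```

```text
t 24.98 pos [52.11 11.14  2.27] cm psi 0.5302 down [ 0. -0. -1.] F [-0.1  0.3 -1. ] w 0.169
TCP in stand mm [-90.  -28.5] shoulder x -61.6 y err -0.5 yaw err 0.0002 underside z 16.5
```

View pics/i6.png

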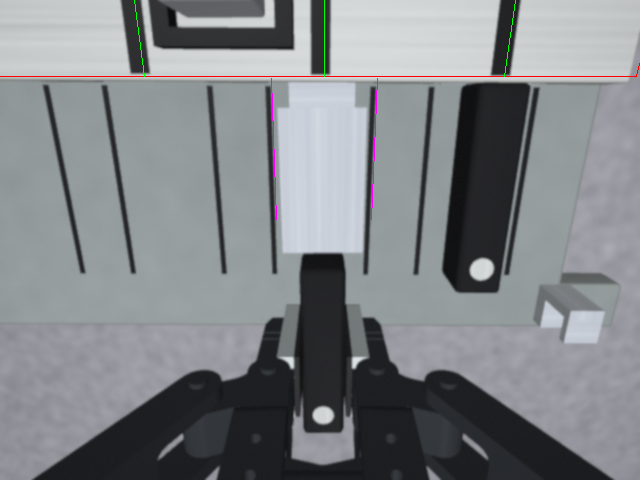

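Request:
servo_tool(twist=[[0,0,0],[0,0,0],[0,0,0],[0,0,0],[0,0,0],[0,0,0],[0,0,0],[0,0,0]], xyz=[[-0.02,0.03,-0.1],[0.9,0.53,0],[1.2,0.7,0],[1.2,0.7,0],[1.2,0.7,0],[0.45,0.27,0],[0,0,0],[0,0,0]], fingers=[0,0,0,0,0,0,0,0])

```text
time: 26.02
tool_pos: [0.5697, 0.1404, 0.0213]
tool_rot: [0.613, 0.351, 0.614, -0.352]
contact_force: [-0.4, 0.8, 0.1]
gripper_width: 0.168
```

Run:
```python
from h import *
standchk("i7",-.028,28.4,.0062)
```

```text
t 26.02 pos [56.97 14.04  2.13] cm psi 0.5298 down [-0.001 -0.    -1.   ] F [-0.4  0.8  0.1] w 0.168
TCP in stand mm [-33.4 -28.1] shoulder x -5.0 y err -0.1 yaw err -0.0002 underside z 15.1
```

View pics/i7.png

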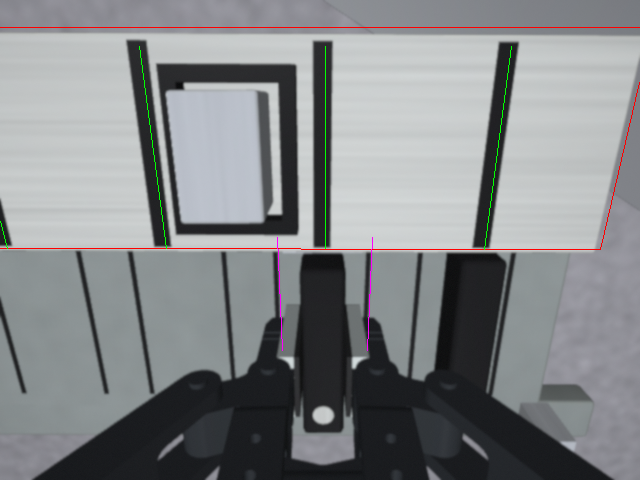

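Request:
servo_tool(twist=[[0,0,0],[0,0,0],[0,0,0],[0,0,0]], xyz=[[0.17,0.1,0],[0.2,0.12,0],[0,0,0],[0,0,0]], fingers=[0,0,0,0])

```text
time: 26.58
tool_pos: [0.5725, 0.142, 0.0211]
tool_rot: [0.613, 0.351, 0.614, -0.353]
contact_force: [-5.2, -2.5, 2.9]
gripper_width: 0.168
```

Request:
servo_tool(twist=[[0,0,0],[0,0,0],[0,0,0],[0,0,0],[0,0,0],[0,0,0]], xyz=[[0,0,0],[0,0,0],[0,0,0],[0,0,3],[0,0,5],[0,0,4]], fingers=[0.35,0.35,0.35,0.35,0.35,0.35])

```text
time: 27.32
tool_pos: [0.5743, 0.1428, 0.1436]
tool_rot: [0.614, 0.352, 0.613, -0.351]
contact_force: [0.2, 0.3, -0.8]
gripper_width: 0.347
```

Run:
```python
from h import *
s=st(); cv2.imwrite("pics/w21.png",vision.grab_frame("wrist")[:,:,::-1])
crop(vision.grab_frame("scene"),(160,195,360,325),4,"pics/s21.png")
```

```text
t 27.32 pos [57.43 14.28 14.36] cm psi 0.5299 down [ 0.002  0.    -1.   ] F [ 0.2  0.3 -0.8] w 0.347
```

View pics/w21.png

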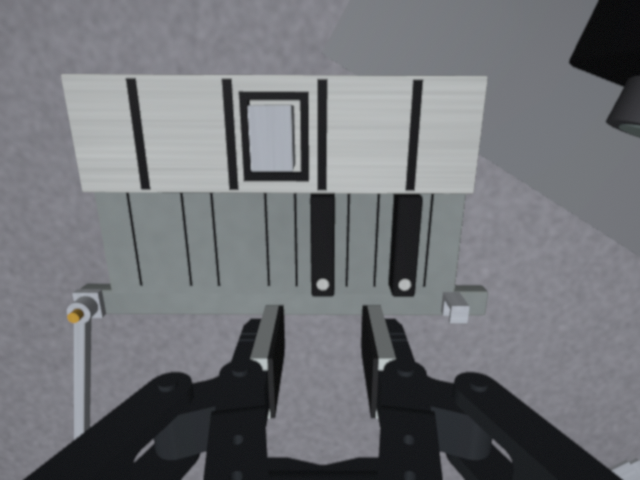

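View pics/s21.png

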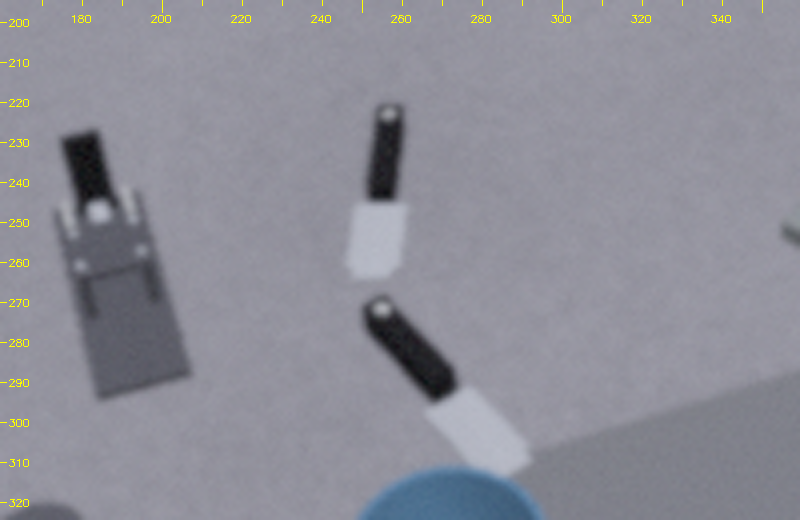

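Request:
servo_tool(twist=[[0,0,-0.113],[0,0,-0.113],[0,0,-0.113],[0,0,-0.113],[0,0,-0.113],[0,0,-0.113],[0,0,-0.113],[0,0,-0.11]], xyz=[[-1.87,-4.65,0.5],[-1.87,-4.65,0],[-1.87,-4.65,0],[-1.87,-4.65,0],[-1.87,-4.65,0],[-1.87,-4.65,0],[-1.87,-4.65,0],[0,0,0]], fingers=[0.4,0.4,0.4,0.4,0.4,0.4,0.4,0.4])

```text
time: 28.42
tool_pos: [0.4415, -0.1853, 0.1457]
tool_rot: [-0.396, -0.585, -0.397, 0.586]
contact_force: [-0.6, -0.6, -0.1]
gripper_width: 0.403
```

Request:
servo_tool(twist=[[0,0,0],[0,0,0],[0,0,0]], xyz=[[0,0,0],[0,0,0],[0,0,0]], fingers=[0.4,0.4,0.4])

```text
time: 28.8
tool_pos: [0.4431, -0.1822, 0.1463]
tool_rot: [-0.4, -0.583, -0.4, 0.583]
contact_force: [0.3, -1.3, -0.1]
gripper_width: 0.399
```

Run:
```python
from h import *
look([(.4696,-.194,-.3713)],"g6")
```

```text
t 28.8 pos [ 44.31 -18.22  14.63] cm psi -0.3691 down [-0.  0. -1.] F [ 0.3 -1.3 -0.1] w 0.399
```

View pics/g6.png

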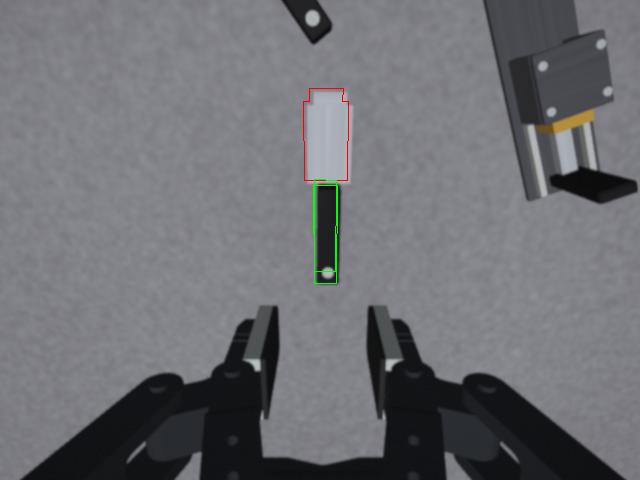

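Request:
servo_tool(twist=[[0,0,0],[0,0,0],[0,0,0],[0,0,0],[0,0,0],[0,0,0],[0,0,0],[0,0,0]], xyz=[[-0.28,-0.18,-5],[0,0,-5],[0,0,-3],[0,0,-1.2],[0,0,0],[0,0,0],[0,0,0],[0,0,0]], fingers=[0.4,0.4,0.4,0.4,0.4,0.4,0.4,0.4])

```text
time: 29.85
tool_pos: [0.4408, -0.185, 0.0055]
tool_rot: [0.4, 0.584, 0.399, -0.583]
contact_force: [-0.3, -0.3, 0.2]
gripper_width: 0.397
```

Request:
servo_tool(twist=[[0,0,0],[0,0,0],[0,0,0],[0,0,0],[0,0,0]], xyz=[[0,0,0],[0,0,0],[0,0,0],[0,0,0],[0,0,0]], fingers=[0,0,0,0,0])

```text
time: 30.48
tool_pos: [0.4406, -0.1849, 0.0051]
tool_rot: [0.399, 0.584, 0.399, -0.584]
contact_force: [-0.8, -0.1, 5.8]
gripper_width: 0.169
```

Run:
```python
from h import *
look([(.4696,-.194,-.3713)],"g7")
```

```text
t 30.48 pos [ 44.06 -18.49   0.51] cm psi -0.3712 down [ 0.001 -0.001 -1.   ] F [-0.8 -0.1  5.8] w 0.169
```

View pics/g7raw.png

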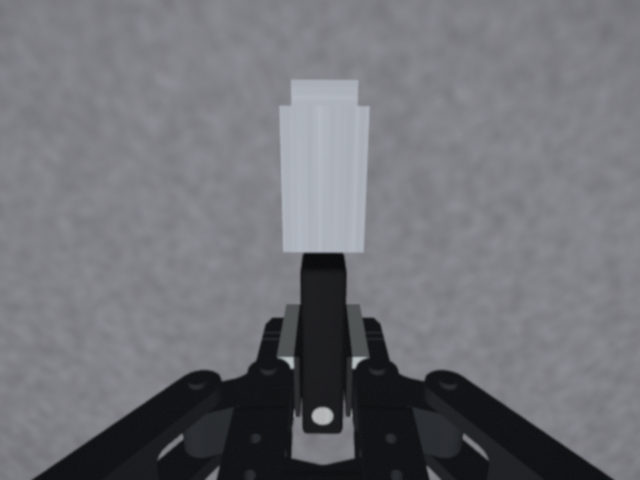

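Run:
```python
from h import *
print((gtool([[291,80],[358,80],[284,251.5],[364,251.5]],.003-.0051)*1000).round(1))
```

```text
[[ 88.5 -10.5]
 [ 88.5  11.3]
 [ 28.9 -14.6]
 [ 28.9  15.2]]
```

Request:
servo_tool(twist=[[0,0,0],[0,0,0],[0,0,0],[0,0,0]], xyz=[[0,0,2],[0,0,3],[0,0,2],[0,0,0]], fingers=[0,0,0,0])

```text
time: 31.02
tool_pos: [0.441, -0.1851, 0.0756]
tool_rot: [0.4, 0.584, 0.398, -0.583]
contact_force: [0.5, 0.9, -0.5]
gripper_width: 0.173
```

Run:
```python
from h import *
st()
for y in (.028,.084): print((loc(stand,[-.075-.029,y,0])*100).round(2))
```

```text
t 31.02 pos [ 44.1  -18.51   7.56] cm psi -0.3711 down [ 0.003 -0.002 -1.   ] F [ 0.5  0.9 -0.5] w 0.173
[[48.04 15.31  0.  ]]
[[45.21 20.14  0.  ]]
```

Request:
servo_tool(twist=[[0,0,0.113],[0,0,0.113],[0,0,0.113],[0,0,0.113],[0,0,0.113],[0,0,0.113],[0,0,0.113],[0,0,0.11]], xyz=[[0.57,4.83,0],[0.57,4.83,0],[0.57,4.83,0],[0.57,4.83,0],[0.57,4.83,0],[0.57,4.83,0],[0.57,4.83,0],[0,0,-2]], fingers=[0,0,0,0,0,0,0,0])

```text
time: 32.02
tool_pos: [0.4805, 0.1564, 0.0542]
tool_rot: [0.615, 0.35, 0.615, -0.349]
contact_force: [0.6, -0.6, -0.2]
gripper_width: 0.168
```

Request:
servo_tool(twist=[[0,0,0],[0,0,0],[0,0,0]], xyz=[[0,0,0],[0,0,0],[0,0,0]], fingers=[0,0,0])

```text
time: 32.4
tool_pos: [0.4804, 0.153, 0.0549]
tool_rot: [0.613, 0.352, 0.613, -0.352]
contact_force: [0.6, 0.9, 0.1]
gripper_width: 0.17
```

Run:
```python
from h import *
standchk("i8",.028,28.9,.0051)
```

```text
t 32.4 pos [48.04 15.3   5.49] cm psi 0.5279 down [ 0.001  0.    -1.   ] F [0.6 0.9 0.1] w 0.17
TCP in stand mm [-104.1   27.9] shoulder x -75.2 y err -0.1 yaw err -0.0021 underside z 49.8
```

View pics/i8.png

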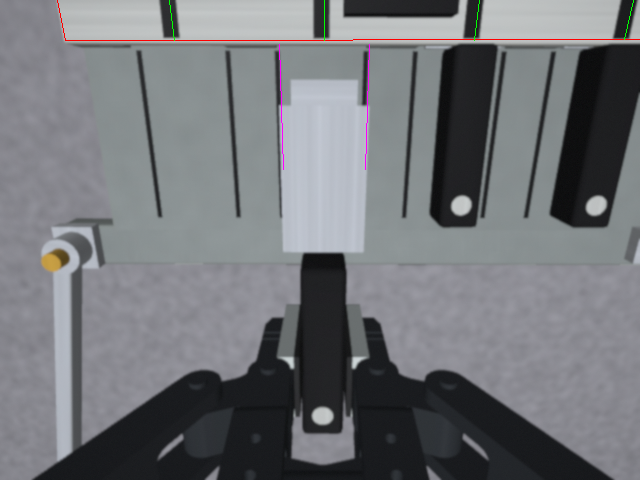

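Request:
servo_tool(twist=[[0,0,0.002],[0,0,0],[0,0,0],[0,0,0],[0,0,0],[0,0,0]], xyz=[[0,0,-2],[0,0,-1.43],[0,0,0],[1.2,0.71,0],[0,0,0],[0,0,0]], fingers=[0,0,0,0,0,0])

```text
time: 33.2
tool_pos: [0.4922, 0.1608, 0.0203]
tool_rot: [0.614, 0.351, 0.614, -0.351]
contact_force: [-0.5, 0.4, -1.6]
gripper_width: 0.169
```

Run:
```python
from h import *
standchk("i9",.028,28.9,.0051)
```

```text
t 33.2 pos [49.22 16.08  2.03] cm psi 0.532 down [-0. -0. -1.] F [-0.5  0.4 -1.6] w 0.169
TCP in stand mm [-89.9  28.7] shoulder x -61.0 y err 0.7 yaw err 0.002 underside z 15.2
```

View pics/i9.png

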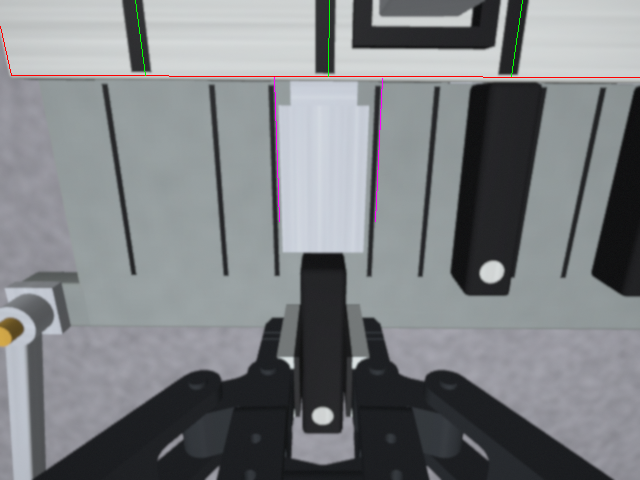

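Request:
servo_tool(twist=[[0,0,-0.002],[0,0,0],[0,0,0],[0,0,0],[0,0,0],[0,0,0],[0,0,0],[0,0,0]], xyz=[[0,0,0.05],[0.9,0.53,0],[1.2,0.7,0],[1.2,0.7,0],[1.2,0.7,0],[0.4,0.24,0],[0,0,0],[0,0,0]], fingers=[0,0,0,0,0,0,0,0])

```text
time: 34.25
tool_pos: [0.5406, 0.1892, 0.0205]
tool_rot: [0.613, 0.351, 0.614, -0.352]
contact_force: [0.9, 0.4, -0.4]
gripper_width: 0.169
```

Request:
servo_tool(twist=[[0,0,0],[0,0,0],[0,0,0],[0,0,0]], xyz=[[0.2,0.12,0],[0.2,0.12,0],[0,0,0],[0,0,0]], fingers=[0,0,0,0])

```text
time: 34.75
tool_pos: [0.5435, 0.1909, 0.0204]
tool_rot: [0.613, 0.35, 0.614, -0.353]
contact_force: [-4.7, -2.1, 3.7]
gripper_width: 0.168
```

Run:
```python
from h import *
standchk("i10",.028,28.9,.0051)
```

```text
t 34.75 pos [54.35 19.09  2.04] cm psi 0.5299 down [-0.004 -0.002 -1.   ] F [-4.7 -2.1  3.7] w 0.168
TCP in stand mm [-30.5  28.7] shoulder x -1.6 y err 0.7 yaw err -0.0001 underside z 15.3
```

View pics/i10.png

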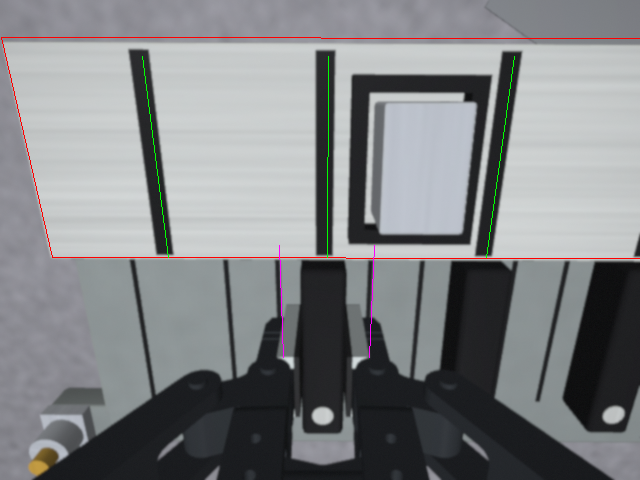

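Request:
servo_tool(twist=[[0,0,0],[0,0,0],[0,0,0],[0,0,0],[0,0,0],[0,0,0]], xyz=[[0,0,0],[0,0,0],[0,0,0],[0,0,3],[0,0,5],[0,0,5]], fingers=[0.35,0.35,0.35,0.35,0.35,0.35])

```text
time: 35.55
tool_pos: [0.5448, 0.1917, 0.1518]
tool_rot: [0.613, 0.352, 0.614, -0.352]
contact_force: [-0.2, 0.2, -0.4]
gripper_width: 0.347
```

Run:
```python
from h import *
s=st(); cv2.imwrite("pics/w22.png",vision.grab_frame("wrist")[:,:,::-1])
im=vision.grab_frame("scene"); S=campose("scene"); im=im[:,:,::-1].copy(); drawg(im,S,(.6241,-.2044,.2778)); cv2.imwrite("pics/s22.png",im)
```

```text
t 35.55 pos [54.48 19.17 15.18] cm psi 0.5298 down [-0. -0. -1.] F [-0.2  0.2 -0.4] w 0.347
```

View pics/s22.png

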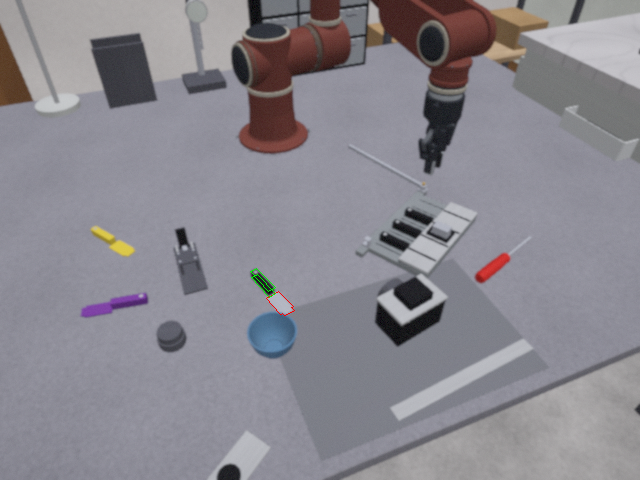

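View pics/w22.png

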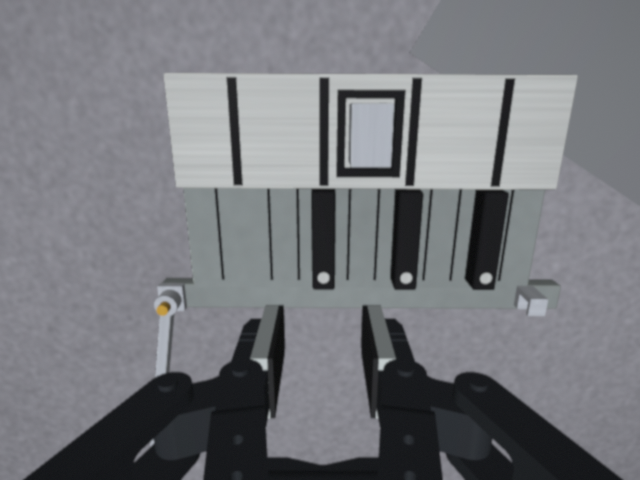

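Request:
servo_tool(twist=[[0,0,-0.0315],[0,0,-0.0315],[0,0,-0.0315],[0,0,-0.0315],[0,0,-0.0315],[0,0,-0.0315],[0,0,-0.0315],[0,0,-0.0315]], xyz=[[0.62,-5.06,0],[0.62,-5.06,0],[0.62,-5.06,0],[0.62,-5.06,0],[0.62,-5.06,0],[0.62,-5.06,0],[0.62,-5.06,0],[0.62,-5.06,0]], fingers=[0.4,0.4,0.4,0.4,0.4,0.4,0.4,0.4])

```text
time: 36.65
tool_pos: [0.5945, -0.2147, 0.1501]
tool_rot: [0.564, 0.426, 0.564, -0.426]
contact_force: [0.7, 0.2, 0.4]
gripper_width: 0.404
```

Request:
servo_tool(twist=[[0,0,0],[0,0,0],[0,0,0]], xyz=[[0,0,0],[0,0,0],[0,0,0]], fingers=[0.4,0.4,0.4])

```text
time: 37.02
tool_pos: [0.5945, -0.2117, 0.1503]
tool_rot: [0.564, 0.426, 0.565, -0.425]
contact_force: [-0.8, 0.0, -0.1]
gripper_width: 0.397
```

Run:
```python
from h import *
look([(.6241,-.2044,.2778)],"g8")
```

```text
t 37.02 pos [ 59.45 -21.17  15.03] cm psi 0.2794 down [-0.001  0.001 -1.   ] F [-0.8  0.  -0.1] w 0.397
```

View pics/g8.png

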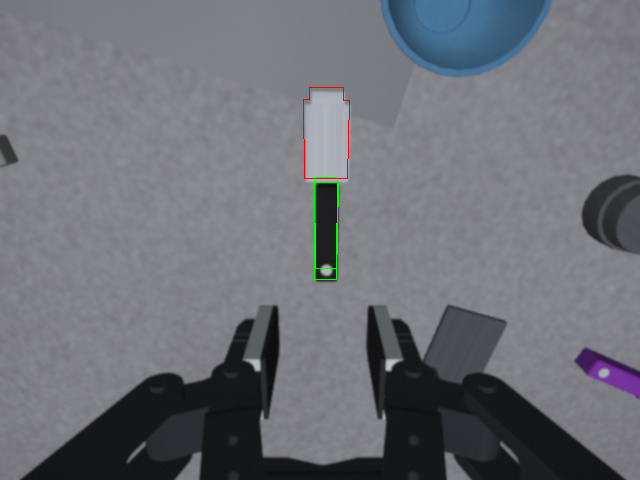

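Request:
servo_tool(twist=[[0,0,0],[0,0,0],[0,0,0],[0,0,0],[0,0,0],[0,0,0],[0,0,0],[0,0,0]], xyz=[[0,-0.17,-5],[0,0,-5],[0,0,-3],[0,0,-1.55],[0,0,0],[0,0,0],[0,0,0],[0,0,0]], fingers=[0.4,0.4,0.4,0.4,0.4,0.4,0.4,0.4])

```text
time: 38.08
tool_pos: [0.5953, -0.2152, 0.0064]
tool_rot: [0.565, 0.426, 0.564, -0.426]
contact_force: [-0.5, -0.5, -0.2]
gripper_width: 0.399
```

Request:
servo_tool(twist=[[0,0,0],[0,0,0],[0,0,0],[0,0,0],[0,0,0]], xyz=[[0,0,0],[0,0,0],[0,0,0],[0,0,0],[0,0,0]], fingers=[0,0,0,0,0])

```text
time: 38.7
tool_pos: [0.5951, -0.2151, 0.0059]
tool_rot: [0.565, 0.426, 0.564, -0.426]
contact_force: [0.0, 0.9, 5.6]
gripper_width: 0.169
```

Run:
```python
from h import *
look([(.6241,-.2044,.2778)],"g9")
```

```text
t 38.7 pos [ 59.51 -21.51   0.59] cm psi 0.2778 down [ 0.001 -0.001 -1.   ] F [0.  0.9 5.6] w 0.169
```

View pics/g9raw.png

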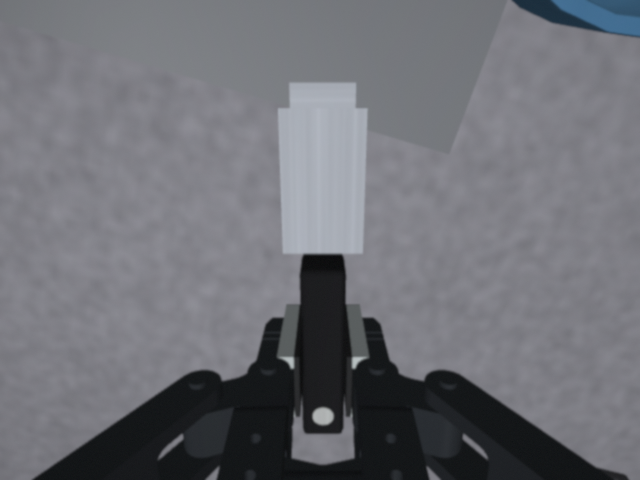

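Run:
```python
from h import *
print((gtool([[290,82.5],[356,82.5],[283,253],[363.5,253]],.003-.0059)*1000).round(1))
print((loc(stand,[-.075-.0284,.084,0])*100).round(2))
```

```text
[[ 88.1 -11.4]
 [ 88.1  10.2]
 [ 28.4 -15.6]
 [ 28.4  14.6]]
[[45.26 20.17  0.  ]]
```

Request:
servo_tool(twist=[[0,0,0],[0,0,0],[0,0,0],[0,0,0]], xyz=[[0,0,2],[0,0,3],[0,0,2.5],[0,0,0]], fingers=[0,0,0,0])

```text
time: 39.25
tool_pos: [0.5963, -0.2156, 0.0834]
tool_rot: [0.566, 0.426, 0.563, -0.426]
contact_force: [-0.8, -0.4, -0.5]
gripper_width: 0.166
```

Request:
servo_tool(twist=[[0,0,0.0315],[0,0,0.0315],[0,0,0.0315],[0,0,0.0315],[0,0,0.0315],[0,0,0.0315],[0,0,0.0315],[0,0,0.0315]], xyz=[[-1.78,5.2,0],[-1.78,5.2,0],[-1.78,5.2,0],[-1.78,5.2,0],[-1.78,5.2,0],[-1.78,5.2,0],[-1.78,5.2,0],[-1.74,5.2,0]], fingers=[0,0,0,0,0,0,0,0])

```text
time: 40.25
tool_pos: [0.4508, 0.2025, 0.0789]
tool_rot: [0.613, 0.351, 0.614, -0.352]
contact_force: [1.3, -0.1, 0.1]
gripper_width: 0.17
```

Request:
servo_tool(twist=[[0,0,0],[0,0,0],[0,0,0],[0,0,0]], xyz=[[0,0,-2.5],[0,0,0],[0,0,0],[0,0,0]], fingers=[0,0,0,0])

```text
time: 40.75
tool_pos: [0.4534, 0.2007, 0.056]
tool_rot: [0.614, 0.352, 0.613, -0.352]
contact_force: [0.1, 1.0, -0.7]
gripper_width: 0.166
```

Run:
```python
from h import *
standchk("i11",.084,28.4,.0059)
```

```text
t 40.75 pos [45.34 20.07  5.6 ] cm psi 0.5284 down [ 0.001  0.    -1.   ] F [ 0.1  1.  -0.7] w 0.166
TCP in stand mm [-103.2   82.8] shoulder x -74.8 y err -1.2 yaw err -0.0016 underside z 50.1
```

View pics/i11.png

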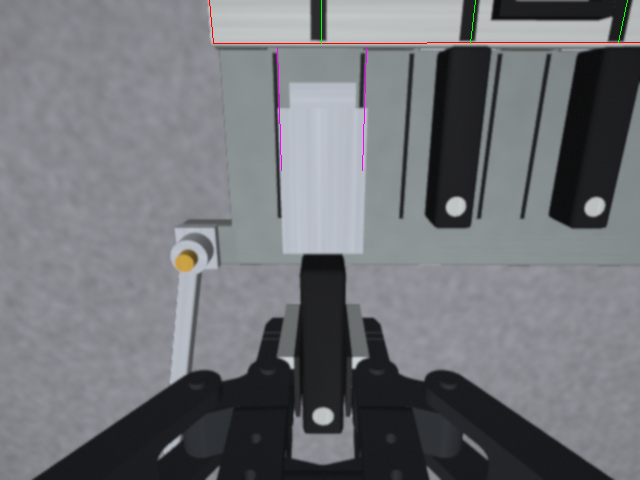

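Request:
servo_tool(twist=[[0,0,0.0015],[0,0,0],[0,0,0],[0,0,0],[0,0,0],[0,0,0]], xyz=[[-0.03,0.06,-2],[0,0,-1.43],[0,0,0],[1.2,0.71,0],[0,0,0],[0,0,0]], fingers=[0,0,0,0,0,0])

```text
time: 41.55
tool_pos: [0.4645, 0.209, 0.021]
tool_rot: [0.614, 0.351, 0.614, -0.351]
contact_force: [0.1, 0.2, -0.7]
gripper_width: 0.171
```

Run:
```python
from h import *
standchk("i12",.084,28.4,.0059)
```

```text
t 41.55 pos [46.45 20.9   2.1 ] cm psi 0.5314 down [-0. -0. -1.] F [ 0.1  0.2 -0.7] w 0.171
TCP in stand mm [-89.5  84.3] shoulder x -61.1 y err 0.3 yaw err 0.0014 underside z 15.1
```

View pics/i12.png

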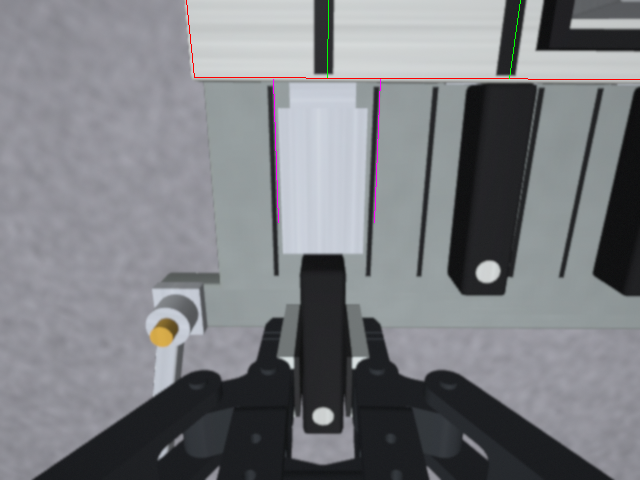

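Request:
servo_tool(twist=[[0,0,-0.0015],[0,0,0],[0,0,0],[0,0,0],[0,0,0],[0,0,0],[0,0,0],[0,0,0]], xyz=[[0,0,0.05],[0.9,0.53,0],[1.2,0.7,0],[1.2,0.7,0],[1.2,0.7,0],[0.4,0.24,0],[0,0,0],[0,0,0]], fingers=[0,0,0,0,0,0,0,0])

```text
time: 42.6
tool_pos: [0.5129, 0.2374, 0.0211]
tool_rot: [0.613, 0.351, 0.614, -0.352]
contact_force: [-0.0, 0.4, -1.1]
gripper_width: 0.169
```

Request:
servo_tool(twist=[[0,0,0],[0,0,0],[0,0,0],[0,0,0]], xyz=[[0.2,0.12,0],[0.2,0.12,0],[0,0,0],[0,0,0]], fingers=[0,0,0,0])

```text
time: 43.1
tool_pos: [0.5163, 0.2395, 0.021]
tool_rot: [0.613, 0.351, 0.614, -0.352]
contact_force: [-5.5, -2.3, 1.9]
gripper_width: 0.169
```

Run:
```python
from h import *
standchk("i13",.084,28.4,.0059)
```

```text
t 43.1 pos [51.63 23.95  2.1 ] cm psi 0.5299 down [-0.003 -0.001 -1.   ] F [-5.5 -2.3  1.9] w 0.169
TCP in stand mm [-29.4  84.4] shoulder x -1.0 y err 0.4 yaw err -0.0001 underside z 15.1
```

View pics/i13.png

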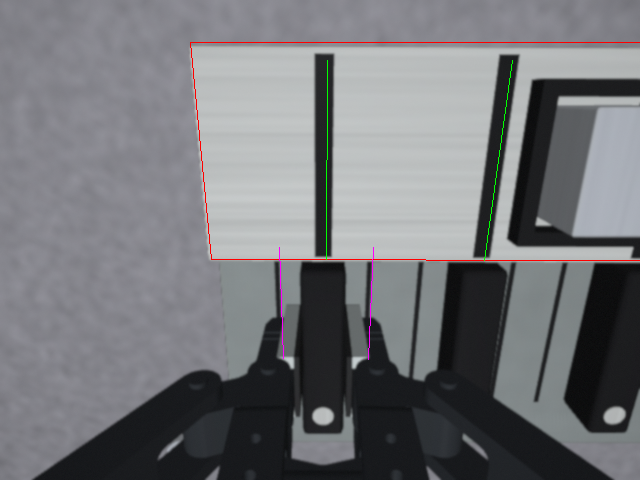

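Home with contact. Release and lift, then inspect everything.

Request:
servo_tool(twist=[[0,0,0],[0,0,0],[0,0,0],[0,0,0],[0,0,0],[0,0,0],[0,0,0]], xyz=[[0,0,0],[0,0,0],[0,0,0],[0,0,3],[0,0,5],[0,0,5],[0,-3,3]], fingers=[0.35,0.35,0.35,0.35,0.35,0.35,0.35])

```text
time: 44.02
tool_pos: [0.5187, 0.2111, 0.1852]
tool_rot: [0.615, 0.352, 0.613, -0.349]
contact_force: [0.2, -0.6, -1.0]
gripper_width: 0.349
```

Request:
servo_tool(twist=[[0,0,0],[0,0,0]], xyz=[[0,-3,0],[0,0,0]], fingers=[0.35,0.35])

```text
time: 44.28
tool_pos: [0.5178, 0.1789, 0.1822]
tool_rot: [0.614, 0.353, 0.613, -0.352]
contact_force: [-0.4, 0.0, -0.2]
gripper_width: 0.351
```

Run:
```python
from h import *
s=st(); cv2.imwrite("pics/w23.png",vision.grab_frame("wrist")[:,:,::-1])
crop(vision.grab_frame("scene"),(340,140,490,280),5,"pics/s23.png")
crop(vision.grab_frame("side"),(145,270,405,440),3,"pics/d23.png")
```

```text
t 44.27 pos [51.78 17.89 18.22] cm psi 0.5274 down [ 0.002  0.    -1.   ] F [-0.4  0.  -0.2] w 0.351
```

View pics/w23.png

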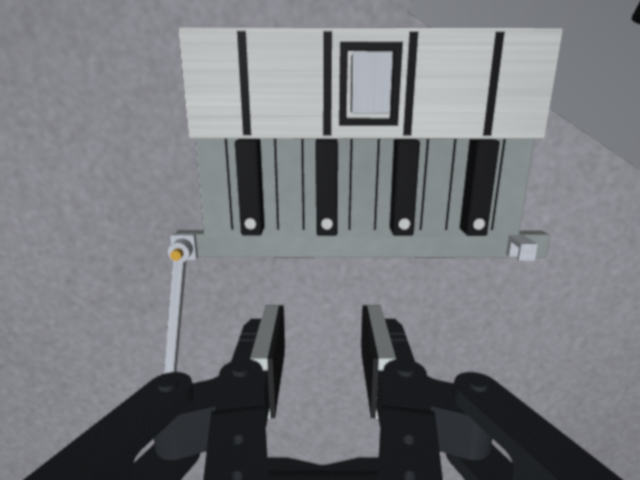

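View pics/d23.png

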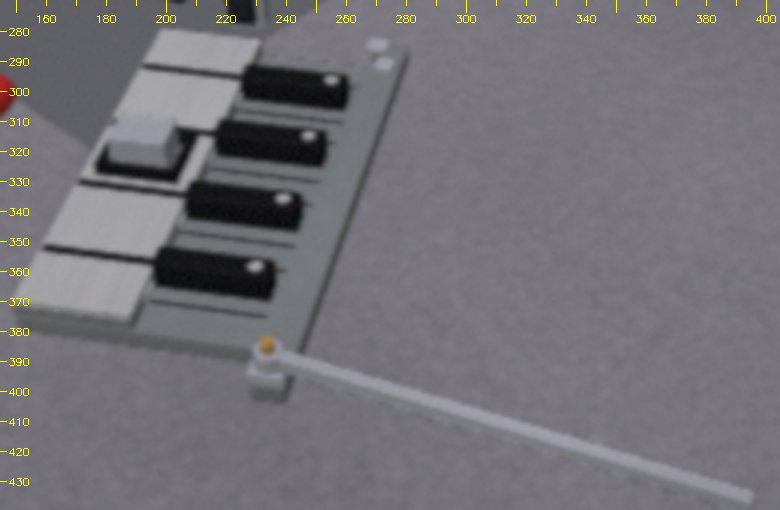

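View pics/s23.png

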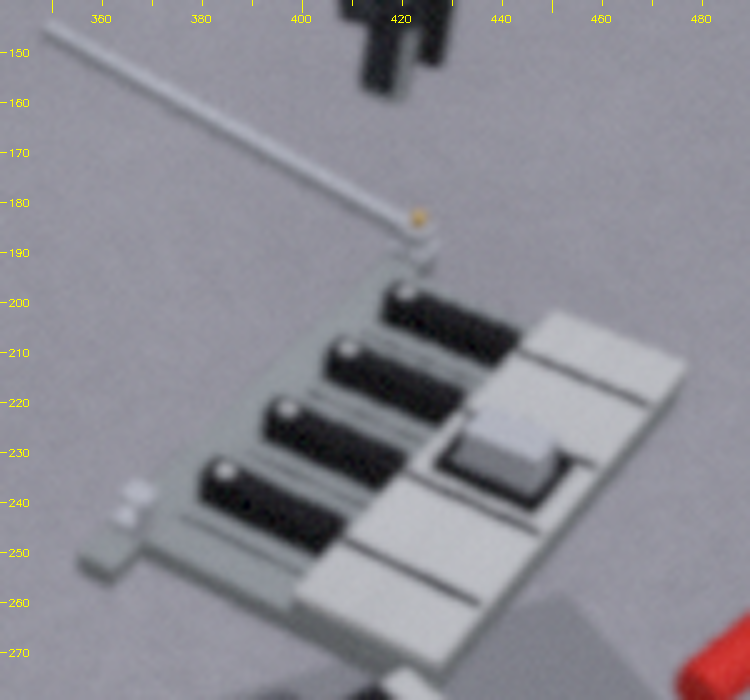

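Run:
```python
from h import *
H=loc(stand,[-.084,.14,0])[0,:2]
def T(l,rho,d):
    a=stand[2]-np.pi/2-l; return H+rho*np.array([np.cos(a),np.sin(a)])+d*np.array([np.sin(a),-np.cos(a)])
print("H",H.round(4)); st()
print("start",(T(1.75,.13,.032)*100).round(2))
prev=T(1.75,.13,.032)
for l,rho,d in [(1.75,.13,.016)]+[(1.75-.125*i,.13+.004*min(i,15),.016) for i in range(1,14)]+[(.06,.185,.016),(0,.19,.015)]:
    t=T(l,rho,d); print(round(l,3),(t*100).round(2),"d",((t-prev)*100).round(2),"r",round(np.hypot(*t),3)); prev=t
```

```text
H [0.441  0.2598]
t 44.42 pos [51.71 18.05 18.09] cm psi 0.53 down [-0.001  0.    -1.   ] F [0.3 0.4 0. ] w 0.352
start [30.8  24.52]
1.75 [31.35 23.02] d [ 0.55 -1.5 ] r 0.389
1.625 [31.46 21.27] d [ 0.11 -1.75] r 0.38
1.5 [31.82 19.5 ] d [ 0.36 -1.77] r 0.373
1.375 [32.42 17.75] d [ 0.6  -1.75] r 0.37
1.25 [33.28 16.06] d [ 0.85 -1.69] r 0.369
1.125 [34.37 14.46] d [ 1.1 -1.6] r 0.373
1.0 [35.7  12.98] d [ 1.33 -1.48] r 0.38
0.875 [37.26 11.65] d [ 1.55 -1.32] r 0.39
0.75 [39.01 10.52] d [ 1.75 -1.13] r 0.404
0.625 [40.94  9.61] d [ 1.93 -0.91] r 0.421
0.5 [43.02  8.94] d [ 2.08 -0.67] r 0.439
0.375 [45.21  8.54] d [ 2.19 -0.4 ] r 0.46
0.25 [47.49  8.43] d [ 2.28 -0.11] r 0.482
0.125 [49.81  8.62] d [2.32 0.19] r 0.505
0.06 [51.06  8.76] d [1.25 0.14] r 0.518
0 [52.42  8.83] d [1.36 0.07] r 0.532
```

Request:
servo_tool(twist=[[0,0,0],[0,0,0],[0,0,0],[0,0,0],[0,0,0],[0,0,0],[0,0,0],[0,0,0]], xyz=[[-5.2,1.62,0],[-5.2,1.62,0],[-5.2,1.62,0],[-5.2,1.6,0],[0,0,-3],[0,0,-3],[0,0,0],[0,0,0]], fingers=[0,0,0,0,0,0,0,0])

```text
time: 45.42
tool_pos: [0.3097, 0.2451, 0.1223]
tool_rot: [0.614, 0.352, 0.613, -0.351]
contact_force: [0.2, 0.2, -0.7]
gripper_width: -0.001
```

Run:
```python
from h import *
s=st(); cv2.imwrite("pics/w24.png",vision.grab_frame("wrist")[:,:,::-1])
```

```text
t 45.42 pos [30.97 24.51 12.23] cm psi 0.5303 down [ 0.001  0.    -1.   ] F [ 0.2  0.2 -0.7] w -0.001
```

View pics/w24.png

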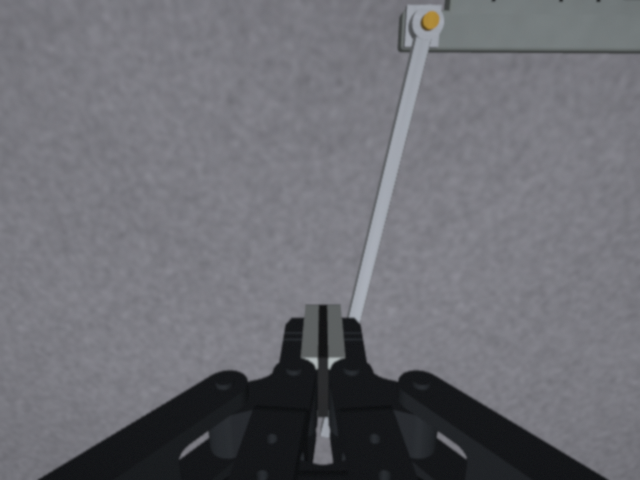

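Run:
```python
from h import *
s=manip.state(); print((gtool([[353,315],[323,430],[410,80]],.031-s["tool_pos"][2])*1000).round(1))
```

```text
[[ -47.    18.5]
 [-138.6   -0.6]
 [  92.6   45.2]]
```

Request:
servo_tool(twist=[[0,0,0],[0,0,0],[0,0,0],[0,0,0],[0,0,0]], xyz=[[-0.15,0.4,-4],[0,0,-4],[0,0,-2],[0,0,0],[0,0,0]], fingers=[0,0,0,0,0])

```text
time: 46.1
tool_pos: [0.3093, 0.2494, 0.0232]
tool_rot: [0.614, 0.353, 0.613, -0.351]
contact_force: [0.4, -0.5, 0.6]
gripper_width: 0.001
```

Now sweep: contact, then along the arc.

Request:
servo_tool(twist=[[0,0,0],[0,0,0],[0,0,0],[0,0,0],[0,0,0],[0,0,0],[0,0,0],[0,0,0]], xyz=[[0.2,-1,-0.1],[0.2,-0.9,0],[0.1,-1.75,0],[0.35,-1.75,0],[0.6,-1.75,0],[0.85,-1.7,0],[0,0,0],[0,0,0]], fingers=[0,0,0,0,0,0,0,0])

```text
time: 47.1
tool_pos: [0.3308, 0.1601, 0.0205]
tool_rot: [0.613, 0.352, 0.613, -0.352]
contact_force: [-0.7, 0.9, 0.1]
gripper_width: -0.002
```

Run:
```python
from h import *
s=st(); cv2.imwrite("pics/w25.png",vision.grab_frame("wrist")[:,:,::-1])
crop(vision.grab_frame("side"),(145,230,405,440),3,"pics/d25.png")
```

```text
t 47.1 pos [33.08 16.01  2.05] cm psi 0.5292 down [ 0.  0. -1.] F [-0.7  0.9  0.1] w -0.002
```

View pics/w25.png

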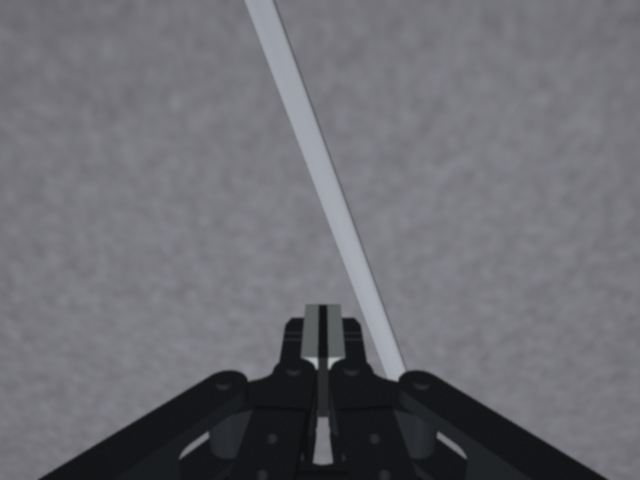

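View pics/d25.png

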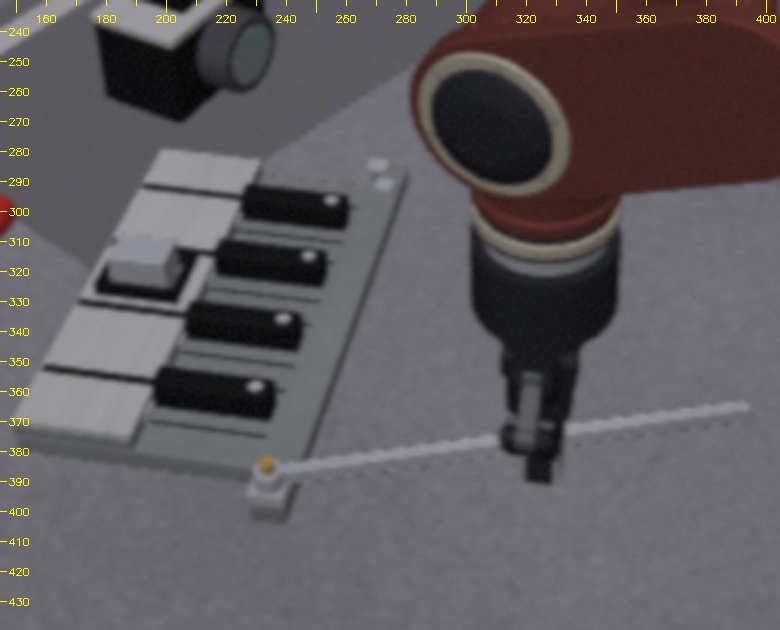

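Bar follows the finger. Continue the arc.

Request:
servo_tool(twist=[[0,0,0],[0,0,0],[0,0,0],[0,0,0],[0,0,0],[0,0,0],[0,0,0],[0,0,0]], xyz=[[1.1,-1.6,0],[1.33,-1.48,0],[1.55,-1.32,0],[1.75,-1.13,0],[1.93,-0.91,0],[2.08,-0.67,0],[0,0,0],[0,0,0]], fingers=[0,0,0,0,0,0,0,0])

```text
time: 48.2
tool_pos: [0.4273, 0.0895, 0.02]
tool_rot: [0.613, 0.351, 0.614, -0.352]
contact_force: [0.6, 0.2, -0.1]
gripper_width: -0.0
```

Request:
servo_tool(twist=[[0,0,0],[0,0,0],[0,0,0],[0,0,0],[0,0,0]], xyz=[[2.19,-0.4,0],[2.28,-0.11,0],[1.5,0.1,0],[0,0,0],[0,0,0]], fingers=[0,0,0,0,0])

```text
time: 48.82
tool_pos: [0.4871, 0.0851, 0.0201]
tool_rot: [0.613, 0.351, 0.614, -0.352]
contact_force: [-0.3, -0.4, -0.4]
gripper_width: -0.003
```

Run:
```python
from h import *
standchk("w26",-.02,0,0)
```

```text
t 48.83 pos [48.71  8.51  2.01] cm psi 0.5302 down [-0.001 -0.    -1.   ] F [-0.3 -0.4 -0.4] w -0.003
TCP in stand mm [-132.6  -34. ] shoulder x -132.6 y err -14.0 yaw err 0.0002 underside z 20.1
```

View pics/w26raw.png

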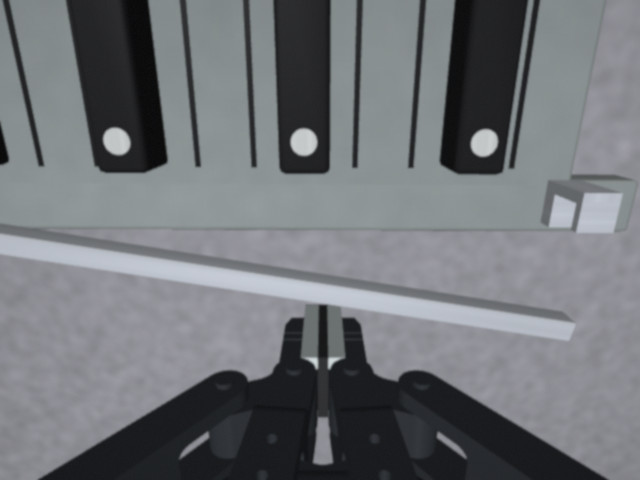

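Request:
servo_tool(twist=[[0,0,0],[0,0,0],[0,0,0],[0,0,0],[0,0,0]], xyz=[[0.86,0.5,0],[0.86,0.5,0],[0.86,0.5,0],[0,0,0],[0,0,0]], fingers=[0,0,0,0,0])

```text
time: 49.5
tool_pos: [0.5137, 0.1001, 0.0203]
tool_rot: [0.613, 0.352, 0.614, -0.352]
contact_force: [-0.8, 0.4, 0.7]
gripper_width: 0.009
```

Request:
servo_tool(twist=[[0,0,0],[0,0,0],[0,0,0]], xyz=[[0.35,0.2,0],[0,0,0],[0,0,0]], fingers=[0,0,0])

```text
time: 49.88
tool_pos: [0.5155, 0.1011, 0.02]
tool_rot: [0.612, 0.35, 0.615, -0.353]
contact_force: [-6.7, -3.2, 4.7]
gripper_width: -0.001
```

Run:
```python
from h import *
standchk("w27",-.02,0,0)
```

```text
t 49.88 pos [51.55 10.11  2.  ] cm psi 0.53 down [-0.005 -0.002 -1.   ] F [-6.7 -3.2  4.7] w -0.001
TCP in stand mm [-100.   -34.6] shoulder x -100.0 y err -14.6 yaw err 0.0 underside z 20.0
```

View pics/w27raw.png

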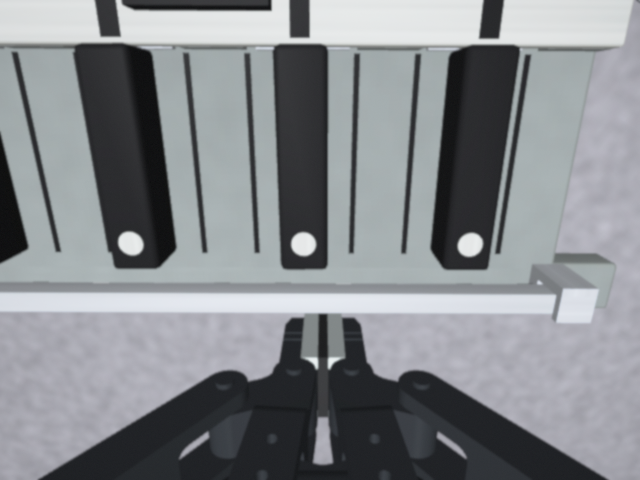

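Request:
servo_tool(twist=[[0,0,0],[0,0,0],[0,0,0],[0,0,0],[0,0,0],[0,0,0],[0,0,0]], xyz=[[-0.86,-0.5,0],[-1.7,-1,0],[-1.7,-1,2],[0,0,5],[0,0,5],[0,0,5],[0,0,0]], fingers=[0,0,0,0,0,0,0])

```text
time: 50.8
tool_pos: [0.4775, 0.0769, 0.1961]
tool_rot: [0.617, 0.354, 0.61, -0.35]
contact_force: [1.1, -0.1, -0.2]
gripper_width: -0.005
```

Request:
servo_tool(twist=[[0,0,0],[0,0,0]], xyz=[[0,0,0],[0,0,0]], fingers=[0,0])

```text
time: 51.05
tool_pos: [0.4734, 0.0769, 0.1883]
tool_rot: [0.612, 0.351, 0.615, -0.352]
contact_force: [-0.6, -0.4, -0.6]
gripper_width: 0.003
```

Run:
```python
from h import *
s=st(); im=vision.grab_frame("wrist")[:,:,::-1].copy(); cv2.imwrite("pics/w28.png",im)
im=vision.grab_frame("scene"); crop(im,(340,140,490,280),5,"pics/s28.png"); cv2.imwrite("pics/s28f.png",im[:,:,::-1])
crop(vision.grab_frame("side"),(145,270,405,440),3,"pics/d28.png")
print([ (v['score'],v['extent']) for v in vision.spot_in("scene","latch")][:2])
```

```text
t 51.05 pos [47.34  7.69 18.83] cm psi 0.5297 down [-0.003  0.    -1.   ] F [-0.6 -0.4 -0.6] w 0.003
[(0.66, [407.2, 228.4, 27.0, 16.4]), (0.56, [396.2, 214.9, 63.4, 59.4])]
```

View pics/w28.png

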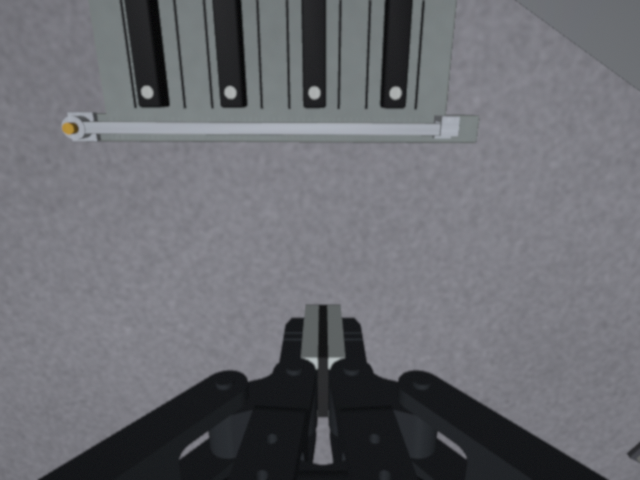

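View pics/s28.png

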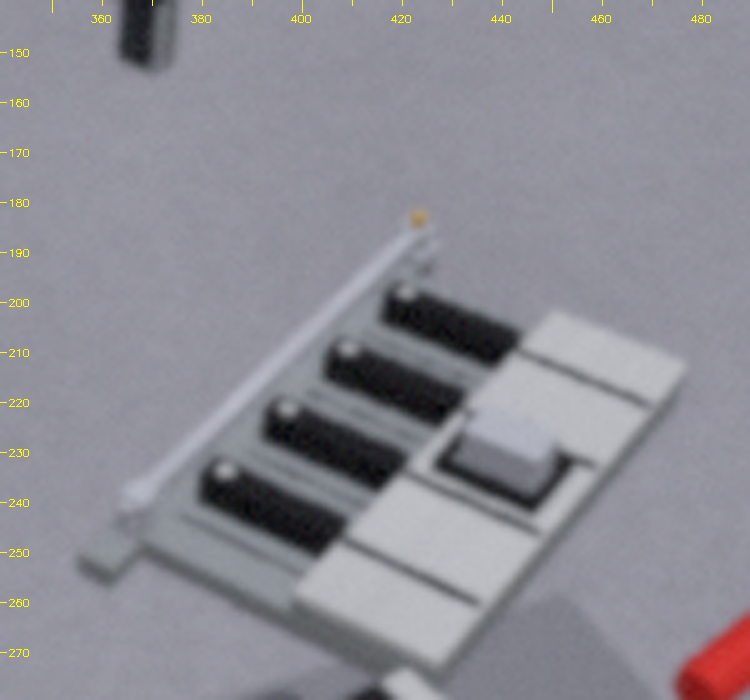

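View pics/d28.png

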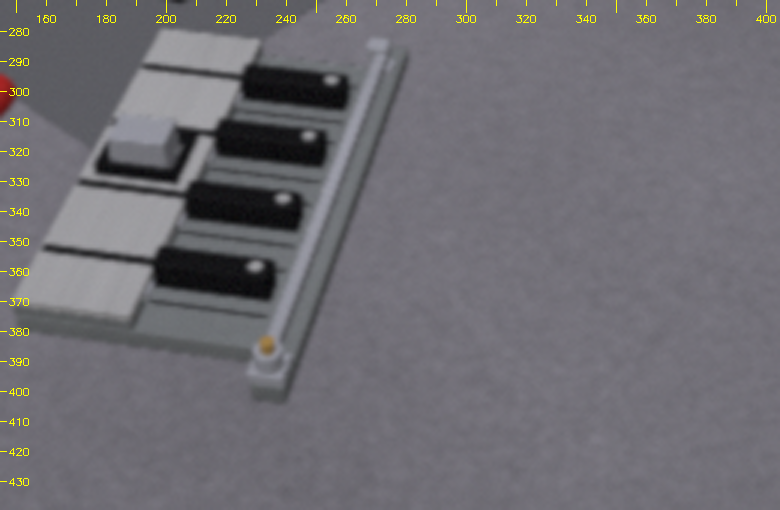

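View pics/s28f.png

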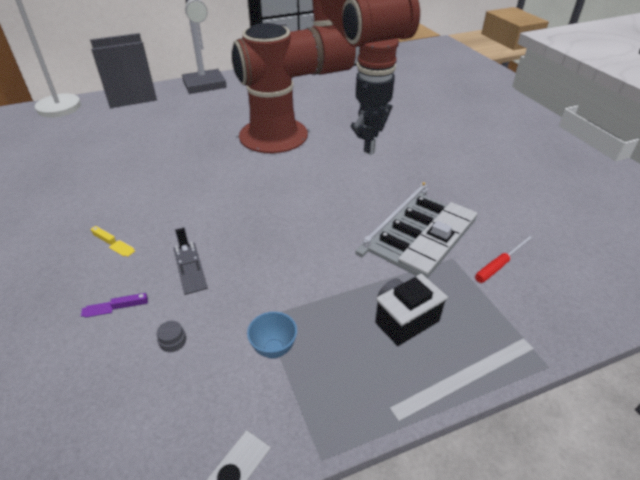

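```bash
python3 -c "
from plant import job
print(job.job_done())"
```

```text
the job is handed in; nothing more can be done
None
```

The gauge set is packed: the steel master block is in the pocket, all four black-handled gauges are home in slots 0 to 3, and the latch bar is in its catch. I handed the job in at about 51 s; no verdict is given.

- **Ejector:** I pressed it to its stop, where the force reached 13–23 N against a 6 N spring. The picture showed the block wholly out on the plate.
- **Master block:** The last scene, side and wrist pictures show it sitting flat in the pocket.
- **Gauges:** I pushed each one in until the shoulder met the block face, with about 6–9 N of contact at each. One gauge had been knocked aside during the run, so I measured its new position before picking it up.
- **Latch:** I closed it last, until it met its stop with about 7 N. The last wrist picture shows the bar parallel to the apron edge, within about 0.01 rad, with its end in the catch.
- **Left alone:** The camera, dish, lens, screwdriver and the purple and yellow look-alikes show no visible movement. The gripper was clear of everything when I handed in.

Two measurements disagreed slightly:
- **Nest:** The wrist camera placed it 3–5 mm nearer the robot than the fixed cameras did, when seen from a distance.
- **Slot lines:** Seen from about 5 cm above the bench, they looked about 1–1.5 mm to one side of where I had them. The close-up views settled this before each insertion.

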